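Air-dry the rinsed jars

ROBOT

A 6-joint arm with a two-finger parallel gripper is mounted at the origin on the work surface. World frame = base frame: x ahead of the robot, y to its left, z up, the work surface at z = 0. Lengths are in m, angles in rad, forces in N, time in s.
With the tool pointing down it reaches from about 0.35 to 0.85 m from the base axis. Payload 8.1 kg.
Tool frame: the origin (TCP) lies at the very end of the fingers, on their centre line; the grasp point (between the pads) lies 19 mm behind it; z points along the fingers, y is the line along which they close (so a half turn about z gives the same grasp; the last joint's range is limited). The gripper opens to 93 mm and grips with 3 to 60 N. Pads are 15 mm wide; open, the fingers measure 128 mm over their backs; the gripper's body (75 mm by 188 mm) begins 65 mm behind the grasp point.
Start: joints at [-1.214, 0.13, 1.488, -0, 1.523, -0.085], TCP at [0.257, -0.542, 0.183] pointing down, gripper open.
Joint ranges: [-2.96, 2.96], [-0.89, 2.26], [0.02, 2.5], [-1.34, 4.48], [0, 2.73], [-2.66, 2.66]. Speed limits (rad/s): [2.39, 2.39, 2.79, 3.14, 3.14, 3.14].

INTERFACE

Orientations are given as [roll, pitch, yaw] about the fixed x, y, z axes, in that order (R = Rz(yaw) Ry(pitch) Rx(roll)).
In Python, from station import state, snapshot, job_done gives the robot as it stands.
- The arm moves only by the tool jog_arm, never from a script. Its argument "commands" is a list that holds one entry, the list of rows, each a list of 5 numbers: the shift along the world's x, y, z each as a share of 150 mm, from -1 to 1, then the turn about the world's z as a share of 90 degrees, from -1 to 1, then the opening, from 0 (shut) to 1 (fully open). In form: [[[dx, dy, dz, spin, fingers], ...]]. A call has exactly 8 rows; each row is the pose to reach, as a shift and turn from the pose commanded when the call began; what a row does not reach only later rows make up. A row lasts 1/10 s, in which the tool goes at most 50 mm and 8.59 degrees, less where a joint would pass 70% of its speed; a pose out of reach is approached as far as the arm can. A call with a number of a shift or a turn outside -1 to 1 is refused whole. A call with a gripper value outside its range is refused whole. The fingers move at their own pace and stop on an object; "squeeze" is the grip in N (left out, the last holds). Time passes only in rows, so rows that repeat a pose let the fingers close, or fill a call up. It gives the time, the measured TCP pose, the force, the opening and the grip force at its end, in the units of the state.
- state(): the state, without advancing time (a new reading comes with each control period).
- snapshot(name): name is "side" or "top"; returns a dict with "color" (420x560x3 uint8, red, green, blue), "fx", "fy", "cx", "cy" (pixels), "view" (4x4, takes a point from world to camera coordinates). Camera axes: x right, y down, z forward; pixel columns grow to the right and rows downward; lengths in m; the calibration is good to about 2 mm. A picture is of the moment at which its call begins. There is no depth.
- job_done(): hands the job in; it is judged then, once.
The state is a dict: "time": time; "joint_pos": joint angles; "dq": joint speeds; "joint_efforts": joint torques, N m; "tool_pos": TCP position; "orientation": TCP orientation; "wrist_force": force on the tool from outside, world axes, zero at the start; "moment": the same for the moment, N m; "gripper_width": finger opening in m; "finger_force": force on a finger pad.
Only numpy, scipy, OpenCV 4.12 (cv2) and the standard library are available. Lean on these libraries where they do the work, as an engineer would, in place of code of your own. Each camera call takes 0.05 s, during which the arm holds its last target. There are 200 camera calls.

TASK

The rinsed amber jars with brass lids need drying: stand all of them upright on the perforated steel drying bed, then turn the air valve's lever to 60 degrees open, and with the air set press the start button fully down and let it come back up. After that shut the valve completely, and only then move every jar to the wooden carrying board, standing upright and let go. Leave the big bottle, the mug and the brush where they are.

Things in the scene. Friction and masses are not known exactly. Their poses are not given: they have to be found in the camera images.
- jar_a: Filled squat amber glass jar with a brass-coloured metal lid, upright cylinder 66 mm in diameter and 58 mm tall, about 0.22 kg; origin at the centre of its underside, z up its axis. Starts upright on the bench on the robot's right (-y) side. One or more jars may be absent (None).
- jar_b: Filled squat amber glass jar with a brass-coloured metal lid, upright cylinder 66 mm in diameter and 58 mm tall, about 0.22 kg; origin at the centre of its underside, z up its axis. Starts upright on the bench on the robot's right (-y) side. One or more jars may be absent (None).
- jar_c: Filled squat amber glass jar with a brass-coloured metal lid, upright cylinder 66 mm in diameter and 58 mm tall, about 0.22 kg; origin at the centre of its underside, z up its axis. Starts upright on the bench on the robot's right (-y) side. One or more jars may be absent (None).
- bed: Fixed drying bed: flat perforated steel plate 150 mm (its x) by 280 mm (its y), 10 mm thick, no rim. Origin at the centre of its underside, on the bench; jars stand on its top, 10 mm above. It and the wooden board lie in front of the robot, one nearer and one farther; which is which varies.
- board: Fixed flat wooden board, 150 mm (its x) by 280 mm (its y), 12 mm thick, no rim, a dark finger slot marked near each short end. Origin at the centre of its underside, on the bench; jars stand on its top, 12 mm above.
- valve: Fixed ball valve on the robot's left (+y): copper pipe 24 mm in diameter running 140 mm along its y, pipe axis 45 mm and pipe top 57 mm above the bench, brass ball body at the middle and a round plate (104 mm across, 71 mm high) with black ticks at 0, 30, 60 and 90 degrees open. Origin on the bench below the lever's vertical turning axis. The lever points along its -x when shut.
- lever (a joint): Opening angle of the valve's lever in rad: 0 shut (lever across the pipe, along the valve's -x, at its stop), grows anticlockwise seen from above, 1.571 fully open (lever along the pipe, towards the valve's -y). 60 degrees is 1.047. Stays where it is left; needs about 0.15 N m to turn. It may start slightly open.
- lever_grip (a point): Point on the lever to grip, 70 mm from the turning axis, at the middle of the bar, 94 mm above the bench. The black bar is 16 mm wide and 14 mm thick and reaches to 110 mm from the axis; its x axis points from the bar's tip back to the turning axis.
- control_box: Fixed grey control box on the robot's left, beyond the valve, 100 mm (x) by 80 mm (y) by 40 mm high, with the start button on its top. The button's top is higher than the box (see start_top). Origin at the centre of its underside.
- start_top (a point): Centre of the top face of the white round push button, 40 mm in diameter, which is pressed straight down.
- start (a joint): Travel of the start button in m: 0 up, 0.008 fully down (about 5 N); it springs back up when let go.
- oil_bottle: Bystander: tall amber bottle, 68 mm in diameter, 170 mm tall, origin under its centre. To be left alone.
- mug: Bystander: white mug, 80 mm across, 90 mm tall, origin under its centre. To be left alone.
- brush: Bystander: hand brush lying at the robot's left. To be left alone.
Things that resemble listed ones, but are neither listed nor needed, are in the scene too. What is shaped like the jar_b but blue, pink or purple is not meant.

How it is judged:
On the way, in this order (a step that is already met when the one before it is completed fails the run):
1. every jar stands upright on the drying bed, let go (x of jar_a in the frame of bed between -0.055 and 0.055 m and y of jar_a in the frame of bed between -0.12 and 0.12 m and z of jar_a in the frame of bed between 0.006 and 0.016 m and angle between each of jar_a, jar_b, jar_c's own z axis and vertical below 0.1 rad and contact force between each of jar_a, jar_b, jar_c and the fingers below 0.1 N and linear speed of each of jar_a, jar_b, jar_c below 0.03 m/s and x of jar_b in the frame of bed between -0.055 and 0.055 m and y of jar_b in the frame of bed between -0.12 and 0.12 m and z of jar_b in the frame of bed between 0.006 and 0.016 m and x of jar_c in the frame of bed between -0.055 and 0.055 m and y of jar_c in the frame of bed between -0.12 and 0.12 m and z of jar_c in the frame of bed between 0.006 and 0.016 m), for 0.2 s.
2. the valve lever is at 60 degrees (within about 6), the jars on the bed (value of joint lever between 0.9472 and 1.1472 rad and x of jar_a in the frame of bed between -0.055 and 0.055 m and y of jar_a in the frame of bed between -0.12 and 0.12 m and z of jar_a in the frame of bed between 0.006 and 0.016 m and angle between each of jar_a, jar_b, jar_c's own z axis and vertical below 0.1 rad and x of jar_b in the frame of bed between -0.055 and 0.055 m and y of jar_b in the frame of bed between -0.12 and 0.12 m and z of jar_b in the frame of bed between 0.006 and 0.016 m and x of jar_c in the frame of bed between -0.055 and 0.055 m and y of jar_c in the frame of bed between -0.12 and 0.12 m and z of jar_c in the frame of bed between 0.006 and 0.016 m), for 0.3 s.
3. the start button is fully down, with the valve so set and the jars on the bed (all of step 2 and value of joint start above 0.0068 m), for 0.05 s.
4. the button is let up again, with the valve still so set (value of joint start below 0.0015 m and value of joint lever between 0.9472 and 1.1472 rad), for 0.1 s.
5. the valve is shut, the jars still on the bed (value of joint lever below 0.1 rad and x of jar_a in the frame of bed between -0.055 and 0.055 m and y of jar_a in the frame of bed between -0.12 and 0.12 m and z of jar_a in the frame of bed between 0.006 and 0.016 m and angle between each of jar_a, jar_b, jar_c's own z axis and vertical below 0.1 rad and x of jar_b in the frame of bed between -0.055 and 0.055 m and y of jar_b in the frame of bed between -0.12 and 0.12 m and z of jar_b in the frame of bed between 0.006 and 0.016 m and x of jar_c in the frame of bed between -0.055 and 0.055 m and y of jar_c in the frame of bed between -0.12 and 0.12 m and z of jar_c in the frame of bed between 0.006 and 0.016 m), for 0.2 s.
At the end, for the whole second after the job is handed in: Every jar stands upright (within 0.1 rad) on the wooden board, its centre at least 20 mm inside the edges, let go and at rest; the valve is shut (below 0.1 rad) and the button is up (value of joint lever below 0.1 rad and value of joint start below 0.0015 m and x of jar_a in the frame of board between -0.055 and 0.055 m and y of jar_a in the frame of board between -0.12 and 0.12 m and z of jar_a in the frame of board between 0.008 and 0.018 m and angle between each of jar_a, jar_b, jar_c's own z axis and vertical below 0.1 rad and contact force between each of jar_a, jar_b, jar_c and the fingers below 0.1 N and linear speed of each of jar_a, jar_b, jar_c below 0.03 m/s and x of jar_b in the frame of board between -0.055 and 0.055 m and y of jar_b in the frame of board between -0.12 and 0.12 m and z of jar_b in the frame of board between 0.008 and 0.018 m and x of jar_c in the frame of board between -0.055 and 0.055 m and y of jar_c in the frame of board between -0.12 and 0.12 m and z of jar_c in the frame of board between 0.008 and 0.018 m); the robot touches nothing.
It fails at once if the big bottle is moved more than 30 mm (distance of oil_bottle from where it was at the start of the episode above 0.03 m).
It fails at once if the mug is moved more than 30 mm (distance of mug from where it was at the start of the episode above 0.03 m).
It fails at once if the brush is moved more than 30 mm (distance of brush from where it was at the start of the episode above 0.03 m).
Of jar_a, jar_b, jar_c only 2 to 3 are there at a start; the rules pass over those that are not, and their reading is None.
At some moment in a run one of jar_a, jar_b, jar_c may be knocked a few centimetres aside while the robot is not near it.
It also fails if it takes over 210 s, if anything falls off the work surface, if the arm or the gripper's body presses on something with over 40 N, if the wrist force passes 120 N, or if a joint passes its speed limit or range.

## Working session

There is one attempt and no reset: what is moved stays moved. The work goes in short steps, Python scripts to look and compute and a tool call to move; the robot and the scene stay as the last step left them, time stands still between calls to the robot, and variables do not carry over. Pictures are saved under pics/ and viewed, at most 14 in all, crops included, and the job is handed in when it is done.

Besides the shell and the picture viewer there is one more tool, called after "Request:" by a JSON object that holds its "method" and its "body". jog_arm: Moves the arm, as the interface text tells. Its arguments: {"type":"object","properties":{"commands":{"type":"array","items":{"type":"array","items":{"type":"array","items":{"type":"number"}}}},"squeeze":{"type":"number"}},"required":["commands"]}

```bash
ls; mkdir -p pics; cat > h.py <<'E'
import numpy as np, cv2
from station import state, snapshot, job_done
def save(s,n,crop=None,scale=1):
    im=cv2.cvtColor(s["color"],cv2.COLOR_RGB2BGR)
    if crop: im=im[crop[1]:crop[3],crop[0]:crop[2]]
    cv2.imwrite("pics/"+n+".png",cv2.resize(im,None,fx=scale,fy=scale,interpolation=cv2.INTER_CUBIC))
def ray(s,u,v,z):
    V=np.array(s["view"]);R=V[:3,:3];c=-R.T@V[:3,3]
    d=R.T@np.array([(u-s["cx"])/s["fx"],(v-s["cy"])/s["fy"],1]);return c+d*(z-c[2])/d[2]
def pix(s,p):
    V=np.array(s["view"]);q=V[:3,:3]@np.array(p)+V[:3,3];return s["fx"]*q[0]/q[2]+s["cx"],s["fy"]*q[1]/q[2]+s["cy"]
E
python3 - <<'E'
from h import *
for n in("top","side"):
    s=snapshot(n);save(s,n+"0",scale=1.4);V=np.array(s["view"]);print(n,s["fx"],-V[:3,:3].T@V[:3,3],V[2,:3])
print(state())
E
```

```text
pics
top 476.2027197642305 [ 0.36877415 -0.02638887  1.50548434] [ 1.23982581e-01  6.02283367e-04 -9.92284212e-01]
side 397.6116876320694 [0.37916626 1.10624899 0.79771123] [ 0.11035527 -0.83843449 -0.53371278]
{'time': 0.1, 'joint_pos': array([-1.21441461e+00,  1.31086606e-01,  1.48909834e+00,  8.95378136e-06,
        1.52297264e+00, -8.54107289e-02]), 'dq': array([-0.00033515, -0.00070656, -0.00294931, -0.00035457,  0.00142713,
       -0.00114642]), 'joint_efforts': array([ 6.19052771e-04, -5.61341965e+01, -4.93096483e+01,  7.69997737e-02,
        2.91105034e-02, -5.39555617e-05]), 'tool_pos': array([ 0.25636992, -0.54188912,  0.18223135]), 'orientation': array([-3.14003419e+00, -1.42410045e-04,  4.41791901e-01]), 'wrist_force': array([ 0.00328711,  0.26022101, -0.25912306]), 'moment': array([-0.02538716, -0.03544298, -0.01261344]), 'finger_force': 0.0, 'gripper_width': 0.09269761802059481}
```

View pics/top0.png

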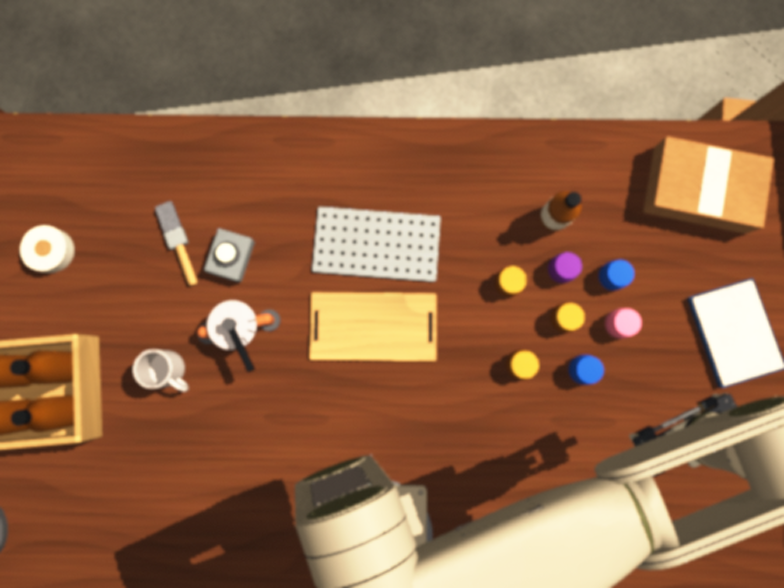

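View pics/side0.png

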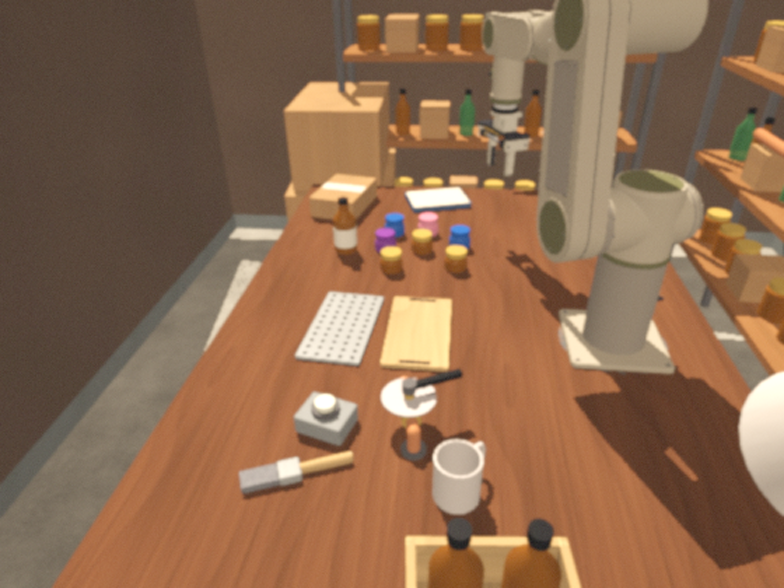

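The top picture shows yellow-lidded jars at (512,280), (570,317) and (525,365) in the scaled image. The blue, pink and purple ones at (620,274), (588,370), (625,322) and (567,265) are lookalikes. The bed is at (377,244), the board at (373,326), the valve at (231,326) with its lever pointing to (250,368), and the button at (226,253).

```bash
cat >> h.py <<'E'
def blobs(s,lo,hi,z,amin=60,box=None):
    hsv=cv2.cvtColor(s["color"],cv2.COLOR_RGB2HSV);m=cv2.inRange(hsv,lo,hi)
    if box: k=np.zeros_like(m);k[box[1]:box[3],box[0]:box[2]]=255;m&=k
    m=cv2.morphologyEx(m,cv2.MORPH_CLOSE,np.ones((7,7)))
    out=[]
    for c in cv2.findContours(m,cv2.RETR_EXTERNAL,cv2.CHAIN_APPROX_NONE)[0]:
        if cv2.contourArea(c)<amin: continue
        r=cv2.minAreaRect(c);pts=np.array([ray(s,u,v,z)[:2] for u,v in cv2.boxPoints(r)])
        M=cv2.moments(c);cx,cy=M["m10"]/M["m00"],M["m01"]/M["m00"]
        e=[np.linalg.norm(pts[1]-pts[0]),np.linalg.norm(pts[2]-pts[1])]
        L=pts[1]-pts[0] if e[0]>e[1] else pts[2]-pts[1]
        out.append((np.round([cx,cy],1),ray(s,cx,cy,z)[:2].round(4),np.round(e,3),round(np.degrees(np.arctan2(L[1],L[0]))%180,1),pts.mean(0).round(4)))
    return out
def jars(s,box=(200,130,470,300)):
    return [b for b in blobs(s,(20,120,120),(32,255,255),.058,150,box) if max(b[2])<.09]
E
python3 - <<'E'
from h import *
s=snapshot("top")
print("jars",*jars(s),sep="\n")
hsv=cv2.cvtColor(s["color"],cv2.COLOR_RGB2HSV)
for n,u,v in[("lid",366,200),("lid2",407,226),("board",270,225),("bed",270,157),("btn",161,181),("box",150,190),("plate",155,225),("lev",175,252),("purple",405,189)]: print(n,hsv[v,u])
print("bed",*blobs(s,(0,0,110),(180,70,255),.01,1500,(200,130,340,205)),sep="\n")
print("board",*blobs(s,(12,60,130),(30,200,255),.012,1500,(200,200,340,270)),sep="\n")
print("btn",*blobs(s,(0,0,170),(180,80,255),.05,60,(140,160,182,202)),sep="\n")
print("plate",*blobs(s,(0,0,150),(180,60,255),.071,200,(135,205,200,275)),sep="\n")
print("lever",*blobs(s,(0,0,0),(180,255,60),.094,60,(140,205,200,275)),sep="\n")
a=cv2.cvtColor(s["color"],cv2.COLOR_RGB2BGR)
A=cv2.resize(a[150:280,90:220],(400,400),interpolation=cv2.INTER_CUBIC);B=cv2.resize(a[160:290,330:460],(400,400),interpolation=cv2.INTER_CUBIC)
cv2.imwrite("pics/crop1.png",np.hstack([A,B]))
save(snapshot("side"),"side1",(200,240,360,360),5)
E
```

```text
jars
(array([374.7, 260.1]), array([ 0.3731, -0.3187]), array([0.054, 0.054]), np.float64(90.6), array([ 0.3735, -0.3197]))
(array([407.3, 225.7]), array([ 0.478 , -0.4197]), array([0.055, 0.055]), np.float64(90.6), array([ 0.4772, -0.4187]))
(array([365.9, 199.3]), array([ 0.5577, -0.2945]), array([0.052, 0.056]), np.float64(179.2), array([ 0.5588, -0.2934]))
lid [ 25 179 253]
lid2 [ 26 180 253]
board [ 23 130 252]
bed [ 22  30 155]
btn [ 30   5 255]
box [ 24  24 198]
plate [ 19  11 253]
lev [ 5 61 46]
purple [146 150 212]
bed
(array([268.4, 174. ]), array([0.6419, 0.0062]), array([0.153, 0.285]), np.float64(85.8), array([0.6424, 0.0063]))
board
(array([266.6, 232.9]), array([0.4544, 0.0096]), array([0.159, 0.291]), np.float64(89.9), array([0.4549, 0.0106]))
btn
(array([163.1, 181. ]), array([0.6094, 0.3311]), array([0.095, 0.075]), np.float64(164.1), array([0.61  , 0.3313]))
plate
(array([164.8, 231.2]), array([0.4529, 0.3147]), array([0.104, 0.101]), np.float64(104.8), array([0.4532, 0.3144]))
lever
(array([152.4, 252.8]), array([0.3875, 0.3431]), array([0.04 , 0.104]), np.float64(43.7), array([0.3867, 0.3335]))
(array([172.5, 251.2]), array([0.3927, 0.2841]), array([0.017, 0.093]), np.float64(32.1), array([0.3955, 0.2874]))
```

View pics/crop1.png

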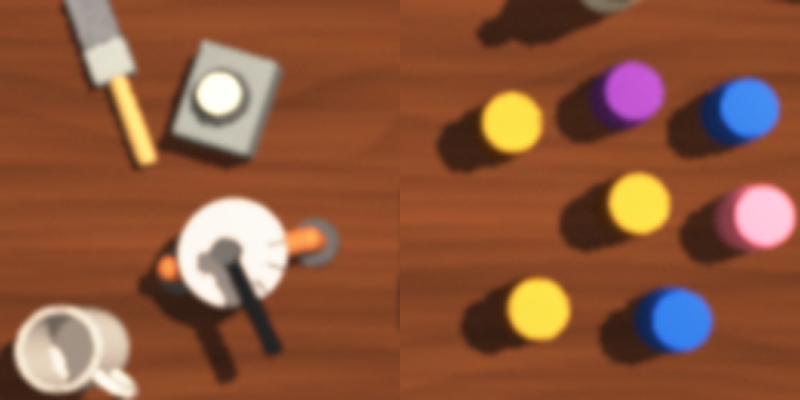

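View pics/side1.png

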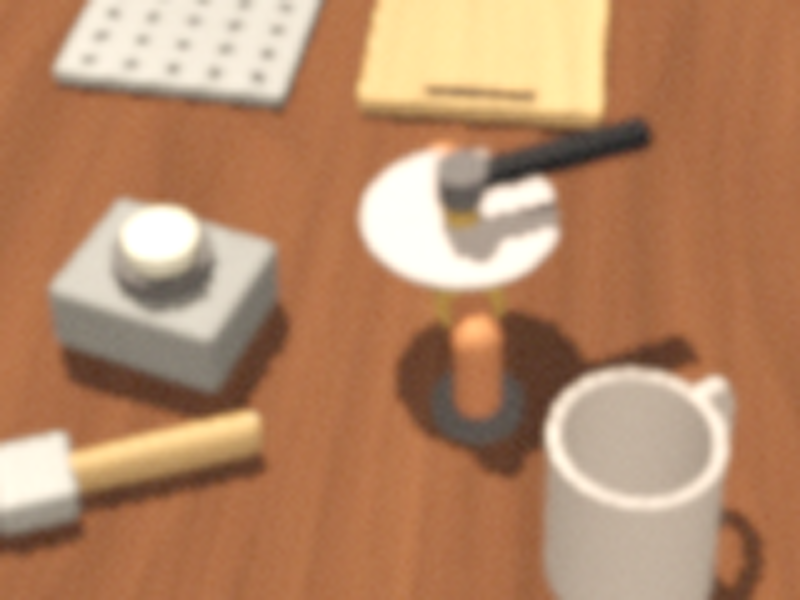

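The crops show three jars with amber bodies and brass-yellow lids. The blue, pink and purple ones are decoys. The lever is slightly open (about 15–20°), with its tip pointing to (275,352) in the crop. Next I work out finger clearances.

```bash
python3 - <<'E'
from h import *
s=snapshot("top")
P={n:ray(s,u/1.4,v/1.4,z)[:2].round(3) for n,u,v,z in[("purple",568,266,.058),("blue1",620,274,.058),("pink",625,322,.058),("blue2",588,370,.058),("bottletop",572,200,.17),("bottlebase",553,220,.0),("mugtop",154,371,.09),("mughandle",181,386,.05)]}
print(P)
J=dict(a=(.373,-.319),b=(.478,-.420),c=(.558,-.294))
al={**P,**{k:np.array(v) for k,v in J.items()}}
for k,p in J.items():
    r=[]
    for f in range(-90,90,15):
        d=np.array([np.cos(np.radians(f)),np.sin(np.radians(f))]);n=np.array([-d[1],d[0]])
        def rd(q,h,w,R): # clearance of circle to rectangle strip halfsizes
            x=max(abs((q-p)@d)-h,0);y=max(abs((q-p)@n)-w,0);return np.hypot(x,y)-R
        m=min((rd(q,.064,.012,.033),o) for o,q in al.items() if o!=k and o[:3] in("pur","blu","pin","a","b","c"))
        r.append((f,round(m[0]*1e3),m[1],"bot",round(1e3*rd(P["bottletop"],.094,.038,.034))))
    print(k,np.degrees(np.arctan2(p[1],p[0])).round(),*r,sep="\n ")
# valve
e1=ray(s,90+325/3.077,150+240/3.077,.045);e2=ray(s,90+168/3.077,150+268/3.077,.045)
print("pipe",e1,e2,np.degrees(np.arctan2(*(e2-e1)[1::-1])))
h=ray(s,90+230/3.077,150+246/3.077,.10);t=ray(s,90+275/3.077,150+352/3.077,.10);print("hub,tip",h,t,np.degrees(np.arctan2(*(t-h)[1::-1]))%360)
print("btn",ray(s,90+218/3.077,150+94/3.077,.055))
E
```

```text
{'purple': array([ 0.588, -0.417]), 'blue1': array([ 0.571, -0.531]), 'pink': array([ 0.466, -0.538]), 'blue2': array([ 0.362, -0.455]), 'bottletop': array([ 0.708, -0.398]), 'bottlebase': array([ 0.703, -0.401]), 'mugtop': array([0.35 , 0.468]), 'mughandle': array([0.319, 0.422])}
a
 -41.0
 (-90, 39, 'blue2', 'bot', 263)
 (-75, 40, 'blue2', 'bot', 240)
 (-60, 48, 'b', 'bot', 222)
 (-45, 49, 'b', 'bot', 211)
 (-30, 48, 'b', 'bot', 209)
 (-15, 53, 'b', 'bot', 216)
 (0, 65, 'b', 'bot', 210)
 (15, 80, 'b', 'bot', 210)
 (30, 68, 'blue2', 'bot', 218)
 (45, 53, 'blue2', 'bot', 235)
 (60, 42, 'blue2', 'bot', 258)
 (75, 38, 'blue2', 'bot', 272)
b
 -41.0
 (-90, 21, 'pink', 'bot', 158)
 (-75, 23, 'pink', 'bot', 156)
 (-60, 33, 'pink', 'bot', 138)
 (-45, 36, 'purple', 'bot', 116)
 (-30, 21, 'purple', 'bot', 101)
 (-15, 13, 'purple', 'bot', 96)
 (0, 13, 'purple', 'bot', 102)
 (15, 12, 'purple', 'bot', 100)
 (30, 19, 'purple', 'bot', 96)
 (45, 29, 'blue2', 'bot', 104)
 (60, 24, 'pink', 'bot', 121)
 (75, 21, 'pink', 'bot', 144)
c
 -28.0
 (-90, 29, 'purple', 'bot', 78)
 (-75, 30, 'purple', 'bot', 58)
 (-60, 29, 'purple', 'bot', 48)
 (-45, 37, 'purple', 'bot', 52)
 (-30, 50, 'purple', 'bot', 54)
 (-15, 66, 'purple', 'bot', 47)
 (0, 78, 'purple', 'bot', 53)
 (15, 67, 'b', 'bot', 70)
 (30, 56, 'b', 'bot', 93)
 (45, 51, 'b', 'bot', 108)
 (60, 47, 'purple', 'bot', 110)
 (75, 35, 'purple', 'bot', 100)
pipe [0.46514343 0.22669461 0.045     ] [0.43563224 0.38197023 0.045     ] 100.76110861717358
hub,tip [0.4547978  0.30808864 0.1       ] [0.35449168 0.26128675 0.1       ] 205.01331271731476
btn [0.60982523 0.33692407 0.055     ]
```

Request:
{"method": "jog_arm", "body": {"commands": [[[0.3, 0.18, 0, 0.09, 1], [0.6, 0.36, 0, 0.18, 1], [0.9, 0.54, 0, 0.22, 1], [1, 0.6, 0, 0.22, 1], [1, 0.6, 0, 0.22, 1], [1, 0.6, 0, 0.22, 1], [1, 0.6, 0, 0.22, 1], [1, 0.6, 0, 0.22, 1]]], "squeeze": 20}}

```text
time: 1.05
tool_pos: [0.4054, -0.4532, 0.1831]
orientation: [-3.141, 0.0, 0.786]
wrist_force: [0.8, -0.6, 0.0]
gripper_width: 0.0929
finger_force: 0.0
```

Request:
{"method": "jog_arm", "body": {"commands": [[[0.3, 0.14, 0, 0, 1], [0.484, 0.22, 0, 0, 1], [0.484, 0.22, -0.1, 0, 1], [0.484, 0.22, -0.35, 0, 1], [0.484, 0.22, -0.6, 0, 1], [0.484, 0.22, -0.8, 0, 1], [0.484, 0.22, -0.9, 0, 1], [0.484, 0.22, -0.93, 0, 1]]]}}

```text
time: 1.85
tool_pos: [0.477, -0.4189, 0.0411]
orientation: [-3.138, 0.0, 0.786]
wrist_force: [0.1, 0.1, 0.4]
gripper_width: 0.0931
finger_force: 0.0
```

Request:
{"method": "jog_arm", "body": {"commands": [[[0, 0, -0.15, 0, 1], [0, 0, -0.18, 0, 1], [0, 0, -0.18, 0, 0], [0, 0, -0.18, 0, 0], [0, 0, -0.18, 0, 0], [0, 0, -0.18, 0, 0], [0, 0, -0.18, 0, 0], [0, 0, -0.18, 0, 0]]]}}

```text
time: 2.65
tool_pos: [0.4794, -0.4196, 0.0174]
orientation: [3.141, 0.0, 0.787]
wrist_force: [-1.8, 1.6, 3.9]
gripper_width: 0.0572
finger_force: 20.0
```

The opening of 57 mm is less than the jar's 66 mm, so I lift it and look.

Request:
{"method": "jog_arm", "body": {"commands": [[[0, 0, 0.1, 0, 0], [0, 0, 0.3, 0, 0], [0, 0, 0.55, 0, 0], [0, 0, 0.8, 0, 0], [0, 0, 0.8, 0, 0], [0, 0, 0.8, 0, 0], [0, 0, 0.8, 0, 0], [0, 0, 0.8, 0, 0]]]}}

```text
time: 3.45
tool_pos: [0.478, -0.4182, 0.134]
orientation: [-3.137, -0.0, 0.787]
wrist_force: [0.4, -0.4, -4.1]
gripper_width: 0.0575
finger_force: 20.0
```

```bash
python3 - <<'E'
from h import *
s=snapshot("side");t=state();print(t["gripper_width"],t["finger_force"],t["wrist_force"],t["tool_pos"])
u,v=map(int,pix(s,t["tool_pos"]));print(u,v);save(s,"lift",(u-60,v-45,u+60,v+45),6)
print(*jars(snapshot("top")),sep="\n")
E
```

```text
0.05717224205398566 19.999599158763885 [ 7.69995754e-05 -2.13267953e-01 -3.28454274e+00] [ 0.47812411 -0.41832767  0.13424248]
300 148
(array([365.9, 199.4]), array([ 0.5575, -0.2945]), array([0.052, 0.053]), np.float64(179.2), array([ 0.5572, -0.2933]))
```

View pics/lift.png

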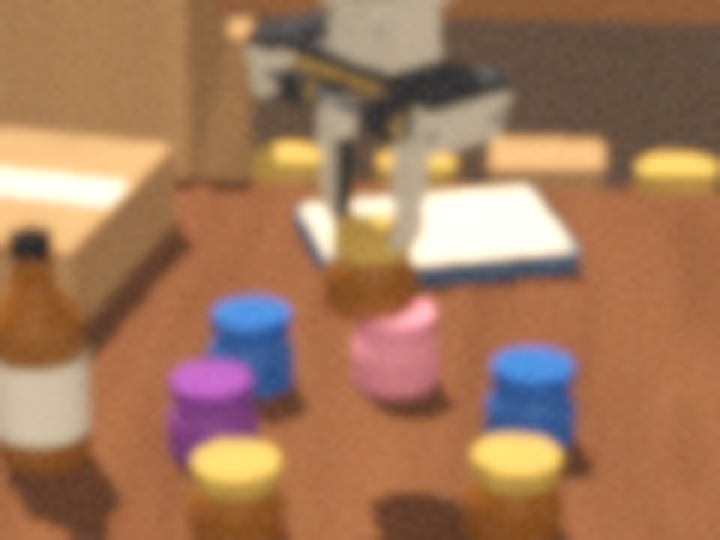

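The side crop shows the jar held by its lid, upright, with its base about 17 mm below the TCP. Next I carry it to the left slot on the bed.

Request:
{"method": "jog_arm", "body": {"commands": [[[0.1, 0.2, 0, 0.08, 0], [0.2, 0.45, 0, 0.17, 0], [0.35, 0.7, 0, 0.26, 0], [0.5, 0.95, 0, 0.35, 0], [0.6, 1, 0, 0.44, 0], [0.6, 1, 0, 0.456, 0], [0.6, 1, 0, 0.456, 0], [0.6, 1, 0, 0.456, 0]]]}}

```text
time: 4.35
tool_pos: [0.5682, -0.2701, 0.136]
orientation: [-3.14, -0.0, 1.5]
wrist_force: [0.2, 0.6, -2.6]
gripper_width: 0.0567
finger_force: 20.0
```

Request:
{"method": "jog_arm", "body": {"commands": [[[0.1, 0.2, 0, 0, 0], [0.2, 0.4, 0, 0, 0], [0.3, 0.6, 0, 0, 0], [0.4, 0.8, 0, 0, 0], [0.522, 1, 0, 0, 0], [0.522, 1, 0, 0, 0], [0.522, 1, 0, 0, 0], [0.522, 1, 0, 0, 0]]]}}

```text
time: 5.15
tool_pos: [0.6468, -0.1209, 0.1364]
orientation: [-3.141, 0.0, 1.501]
wrist_force: [0.6, -0.5, -2.8]
gripper_width: 0.0576
finger_force: 20.0
```

Request:
{"method": "jog_arm", "body": {"commands": [[[0, 0.2, 0, 0, 0], [0, 0.4, 0, 0, 0], [0, 0.6, 0, 0, 0], [0, 0.8, 0, 0, 0], [0, 1, 0, 0, 0], [0, 1, 0, 0, 0], [0, 1, 0, 0, 0], [0, 1, 0, 0, 0]]]}}

```text
time: 5.95
tool_pos: [0.6474, 0.0289, 0.1367]
orientation: [-3.142, 0.001, 1.502]
wrist_force: [-0.6, 0.2, -3.3]
gripper_width: 0.057
finger_force: 20.0
```

Request:
{"method": "jog_arm", "body": {"commands": [[[0, 0.2, 0, 0, 0], [0, 0.4, 0, 0, 0], [0, 0.4, -0.15, 0, 0], [0, 0.4, -0.35, 0, 0], [0, 0.4, -0.5, 0, 0], [0, 0.4, -0.58, 0, 0], [0, 0.4, -0.6, 0, 0], [0, 0.4, -0.6, 0, 0]]]}}

```text
time: 6.75
tool_pos: [0.6477, 0.0898, 0.047]
orientation: [3.141, 0.0, 1.503]
wrist_force: [0.3, 0.1, -2.8]
gripper_width: 0.0572
finger_force: 20.0
```

Request:
{"method": "jog_arm", "body": {"commands": [[[0, 0, -0.08, 0, 0], [0, 0, -0.12, 0, 0], [0, 0, -0.125, 0, 0], [0, 0, -0.125, 0, 0], [0, 0, -0.125, 0, 1], [0, 0, -0.125, 0, 1], [0, 0, -0.125, 0, 1], [0, 0, -0.125, 0, 1]]]}}

```text
time: 7.55
tool_pos: [0.6477, 0.0906, 0.0283]
orientation: [3.141, -0.0, 1.504]
wrist_force: [-1.0, -0.5, -0.4]
gripper_width: 0.0846
finger_force: 0.0
```

Request:
{"method": "jog_arm", "body": {"commands": [[[0, 0, 0.1, 0, 1], [0, 0, 0.3, 0, 1], [0, 0, 0.6, 0, 1], [0, 0, 0.75, 0, 1], [-0.2, -0.25, 0.75, 0, 1], [-0.4, -0.5, 0.75, 0, 1], [-0.5, -0.75, 0.75, 0, 1], [-0.5, -1, 0.75, 0, 1]]]}}

```text
time: 8.35
tool_pos: [0.5711, -0.0604, 0.142]
orientation: [3.141, 0.0, 1.504]
wrist_force: [0.9, -0.2, 0.4]
gripper_width: 0.093
finger_force: 0.0
```

```bash
python3 - <<'E'
from h import *
print(*jars(snapshot("top"),(200,130,470,300)),sep="\n")
E
```

```text
(array([374.7, 260. ]), array([ 0.3733, -0.3189]), array([0.054, 0.054]), np.float64(90.6), array([ 0.3735, -0.3197]))
(array([239.2, 217.4]), array([0.4982, 0.0927]), array([0.07 , 0.067]), np.float64(90.6), array([0.4871, 0.0975]))
(array([366. , 199.3]), array([ 0.5577, -0.2949]), array([0.055, 0.054]), np.float64(135.3), array([ 0.5572, -0.2949]))
(array([241., 169.]), array([0.6482, 0.0903]), array([0.056, 0.05 ]), np.float64(90.6), array([0.6481, 0.0901]))
```

Request:
{"method": "jog_arm", "body": {"commands": [[[-0.05, -0.25, 0, 0, 1], [-0.1, -0.5, 0, 0, 1], [-0.1, -0.75, 0, 0, 1], [-0.1, -1, 0, 0, 1], [-0.1, -1, 0, 0, 1], [-0.1, -1, 0, 0, 1], [-0.1, -1, 0, 0, 1], [-0.1, -1, 0, 0, 1]]]}}

```text
time: 9.2
tool_pos: [0.5577, -0.2081, 0.1407]
orientation: [3.141, -0.0, 1.505]
wrist_force: [0.3, -0.8, 0.4]
gripper_width: 0.0927
finger_force: 0.0
```

Request:
{"method": "jog_arm", "body": {"commands": [[[0, -0.25, 0, 0, 1], [0, -0.45, 0, 0, 1], [0, -0.563, 0, 0, 1], [0, -0.563, 0, 0, 1], [0, -0.563, -0.2, 0, 1], [0, -0.563, -0.4, 0, 1], [0, -0.563, -0.6, 0, 1], [0, -0.563, -0.65, 0, 1]]]}}

```text
time: 10.0
tool_pos: [0.5551, -0.2905, 0.0386]
orientation: [-3.136, -0.004, 1.505]
wrist_force: [-1.1, 0.2, -0.4]
gripper_width: 0.093
finger_force: 0.0
```

Request:
{"method": "jog_arm", "body": {"commands": [[[0, -0.01, -0.1, 0, 1], [0, -0.01, -0.16, 0, 1], [0, -0.01, -0.165, 0, 1], [0, -0.01, -0.165, 0, 0], [0, -0.01, -0.165, 0, 0], [0, -0.01, -0.165, 0, 0], [0, -0.01, -0.165, 0, 0], [0, -0.01, -0.165, 0, 0]]]}}

```text
time: 10.8
tool_pos: [0.5577, -0.2955, 0.0186]
orientation: [3.141, 0.0, 1.504]
wrist_force: [1.4, 0.5, -0.1]
gripper_width: 0.0578
finger_force: 9.6
```

Request:
{"method": "jog_arm", "body": {"commands": [[[0, 0, 0, 0, 0], [0, 0, 0.1, 0, 0], [0, 0, 0.3, 0, 0], [0, 0, 0.55, 0, 0], [0, 0, 0.8, 0, 0], [0, 0.2, 0.8, 0, 0], [0.2, 0.4, 0.8, 0, 0], [0.2, 0.6, 0.8, 0, 0]]]}}

```text
time: 11.6
tool_pos: [0.589, -0.2041, 0.1387]
orientation: [3.141, -0.0, 1.503]
wrist_force: [-0.1, 0.3, -1.7]
gripper_width: 0.0571
finger_force: 20.0
```

Request:
{"method": "jog_arm", "body": {"commands": [[[0.1, 0.2, 0, 0, 0], [0.2, 0.4, 0, 0, 0], [0.3, 0.6, 0, 0, 0], [0.363, 0.8, 0, 0, 0], [0.363, 1, 0, 0, 0], [0.363, 1, 0, 0, 0], [0.363, 1, 0, 0, 0], [0.363, 1, 0, 0, 0]]]}}

```text
time: 12.4
tool_pos: [0.6418, -0.0561, 0.1385]
orientation: [-3.142, 0.0, 1.503]
wrist_force: [0.8, -0.8, -2.5]
gripper_width: 0.0569
finger_force: 20.0
```

Request:
{"method": "jog_arm", "body": {"commands": [[[0, 0.2, 0, 0, 0], [0, 0.41, 0, 0, 0], [0, 0.41, -0.15, 0, 0], [0, 0.41, -0.35, 0, 0], [0, 0.41, -0.5, 0, 0], [0, 0.41, -0.58, 0, 0], [0, 0.41, -0.6, 0, 0], [0, 0.41, -0.6, 0, 0]]]}}

```text
time: 13.2
tool_pos: [0.6421, 0.0055, 0.0485]
orientation: [3.141, 0.0, 1.503]
wrist_force: [0.2, 0.3, -2.5]
gripper_width: 0.0575
finger_force: 20.0
```

Request:
{"method": "jog_arm", "body": {"commands": [[[0, 0, -0.08, 0, 0], [0, 0, -0.125, 0, 0], [0, 0, -0.13, 0, 0], [0, 0, -0.13, 0, 0], [0, 0, -0.13, 0, 1], [0, 0, -0.13, 0, 1], [0, 0, -0.13, 0, 1], [0, 0, -0.13, 0, 1]]]}}

```text
time: 14.0
tool_pos: [0.6422, 0.0061, 0.029]
orientation: [3.141, 0.0, 1.504]
wrist_force: [0.3, -0.2, 0.3]
gripper_width: 0.0849
finger_force: 0.0
```

Request:
{"method": "jog_arm", "body": {"commands": [[[0, 0, 0.1, 0, 1], [0, 0, 0.3, 0, 1], [0, 0, 0.6, 0, 1], [0, 0, 0.75, 0, 1], [-0.2, -0.25, 0.75, 0, 1], [-0.4, -0.5, 0.75, 0, 1], [-0.6, -0.75, 0.75, 0, 1], [-0.8, -1, 0.75, 0, 1]]]}}

```text
time: 14.8
tool_pos: [0.5211, -0.145, 0.1427]
orientation: [3.14, 0.001, 1.504]
wrist_force: [0.3, -1.5, 0.3]
gripper_width: 0.0932
finger_force: 0.0
```

Request:
{"method": "jog_arm", "body": {"commands": [[[-0.2, -0.25, 0, 0, 1], [-0.4, -0.5, 0, 0, 1], [-0.6, -0.75, 0, 0, 1], [-0.8, -1, 0, 0, 1], [-0.98, -1, 0, 0, 1], [-0.98, -1, 0, 0, 1], [-0.98, -1, 0, 0, 1], [-0.98, -1, 0, 0, 1]]]}}

```text
time: 15.6
tool_pos: [0.3759, -0.2938, 0.142]
orientation: [3.14, 0.001, 1.504]
wrist_force: [-0.0, -0.1, -0.8]
gripper_width: 0.093
finger_force: 0.0
```

```bash
python3 - <<'E'
from h import *
print(state()["tool_pos"],*jars(snapshot("top"),(200,130,470,300)),sep="\n")
E
```

```text
[ 0.37588692 -0.29378076  0.14200983]
(array([267.6, 170.9]), array([0.643 , 0.0079]), array([0.053, 0.05 ]), np.float64(90.6), array([0.6427, 0.0082]))
(array([240.8, 168.9]), array([0.6484, 0.0907]), array([0.053, 0.055]), np.float64(45.3), array([0.6489, 0.0909]))
```

Request:
{"method": "jog_arm", "body": {"commands": [[[-0.015, -0.168, 0, 0, 1], [-0.015, -0.168, 0, 0, 1], [-0.015, -0.168, -0.2, 0, 1], [-0.015, -0.168, -0.4, 0, 1], [-0.015, -0.168, -0.6, 0, 1], [-0.015, -0.168, -0.78, 0, 1], [-0.015, -0.168, -0.82, 0, 1], [-0.015, -0.168, -0.83, 0, 1]]]}}

```text
time: 16.45
tool_pos: [0.3726, -0.3178, 0.016]
orientation: [-3.14, -0.002, 1.505]
wrist_force: [-0.2, 0.0, 1.0]
gripper_width: 0.0928
finger_force: 0.0
```

Request:
{"method": "jog_arm", "body": {"commands": [[[0, 0, 0, 0, 1], [0, 0, 0, 0, 0], [0, 0, 0, 0, 0], [0, 0, 0, 0, 0], [0, 0, 0, 0, 0], [0, 0, 0, 0, 0], [0, 0, 0, 0, 0], [0, 0, 0, 0, 0]]]}}

```text
time: 17.25
tool_pos: [0.3728, -0.3192, 0.0169]
orientation: [3.141, 0.0, 1.504]
wrist_force: [-1.1, -0.9, 2.2]
gripper_width: 0.0577
finger_force: 20.0
```

Request:
{"method": "jog_arm", "body": {"commands": [[[0, 0, 0.1, 0, 0], [0, 0, 0.3, 0, 0], [0, 0, 0.55, 0, 0], [0, 0, 0.81, 0, 0], [0, 0.2, 0.81, 0, 0], [0.2, 0.4, 0.81, 0, 0], [0.4, 0.6, 0.81, 0, 0], [0.6, 0.8, 0.81, 0, 0]]]}}

```text
time: 18.05
tool_pos: [0.4632, -0.1978, 0.1379]
orientation: [-3.141, -0.0, 1.503]
wrist_force: [0.5, -0.8, -1.5]
gripper_width: 0.0573
finger_force: 20.0
```

Request:
{"method": "jog_arm", "body": {"commands": [[[0.2, 0.2, 0, 0, 0], [0.4, 0.4, 0, 0, 0], [0.6, 0.6, 0, 0, 0], [0.8, 0.8, 0, 0, 0], [0.95, 0.8, 0, 0, 0], [0.95, 0.8, 0, 0, 0], [0.95, 0.8, 0, 0, 0], [0.95, 0.8, 0, 0, 0]]]}}

```text
time: 18.85
tool_pos: [0.6041, -0.0795, 0.1376]
orientation: [-3.14, -0.0, 1.503]
wrist_force: [-0.3, -0.4, -1.2]
gripper_width: 0.0576
finger_force: 20.0
```

Request:
{"method": "jog_arm", "body": {"commands": [[[0.207, 0, 0, 0, 0], [0.207, 0, 0, 0, 0], [0.207, 0, -0.15, 0, 0], [0.207, 0, -0.35, 0, 0], [0.207, 0, -0.5, 0, 0], [0.207, 0, -0.58, 0, 0], [0.207, 0, -0.6, 0, 0], [0.207, 0, -0.6, 0, 0]]]}}

```text
time: 19.65
tool_pos: [0.6361, -0.0794, 0.0487]
orientation: [3.141, 0.0, 1.503]
wrist_force: [0.9, 0.7, -1.5]
gripper_width: 0.0571
finger_force: 20.0
```

Request:
{"method": "jog_arm", "body": {"commands": [[[0, 0, -0.08, 0, 0], [0, 0, -0.13, 0, 0], [0, 0, -0.137, 0, 0], [0, 0, -0.137, 0, 0], [0, 0, -0.137, 0, 1], [0, 0, -0.137, 0, 1], [0, 0, -0.137, 0, 1], [0, 0, -0.137, 0, 1]]]}}

```text
time: 20.45
tool_pos: [0.6365, -0.0791, 0.0279]
orientation: [3.141, 0.0, 1.504]
wrist_force: [-0.2, 0.0, -1.1]
gripper_width: 0.0846
finger_force: 0.0
```

Request:
{"method": "jog_arm", "body": {"commands": [[[0, 0, 0.1, 0, 1], [0, 0, 0.3, 0, 1], [0, 0, 0.6, 0, 1], [0, 0, 0.8, 0, 1], [-0.25, 0, 1, 0, 1], [-0.5, 0, 1, 0, 1], [-0.75, 0, 1, 0, 1], [-1, 0, 1, 0, 1]]]}}

```text
time: 21.25
tool_pos: [0.4853, -0.0791, 0.1791]
orientation: [3.14, 0.0, 1.504]
wrist_force: [0.1, -0.2, -0.3]
gripper_width: 0.093
finger_force: 0.0
```

```bash
python3 - <<'E'
from h import *
s=snapshot("top")
print(state()["tool_pos"],*jars(s),sep="\n")
a=cv2.cvtColor(s["color"],cv2.COLOR_RGB2BGR)
A=cv2.resize(a[200:270,130:210],(800,700)[:2],interpolation=cv2.INTER_CUBIC)[:600];cv2.imwrite("pics/valve.png",A)
E
```

```text
[ 0.47973173 -0.0785147   0.17751094]
(array([267.6, 171. ]), array([0.6427, 0.0077]), array([0.056, 0.05 ]), np.float64(90.6), array([0.6427, 0.0066]))
(array([241., 169.]), array([0.6482, 0.0903]), array([0.056, 0.05 ]), np.float64(90.6), array([0.6481, 0.0901]))
```

View pics/valve.png

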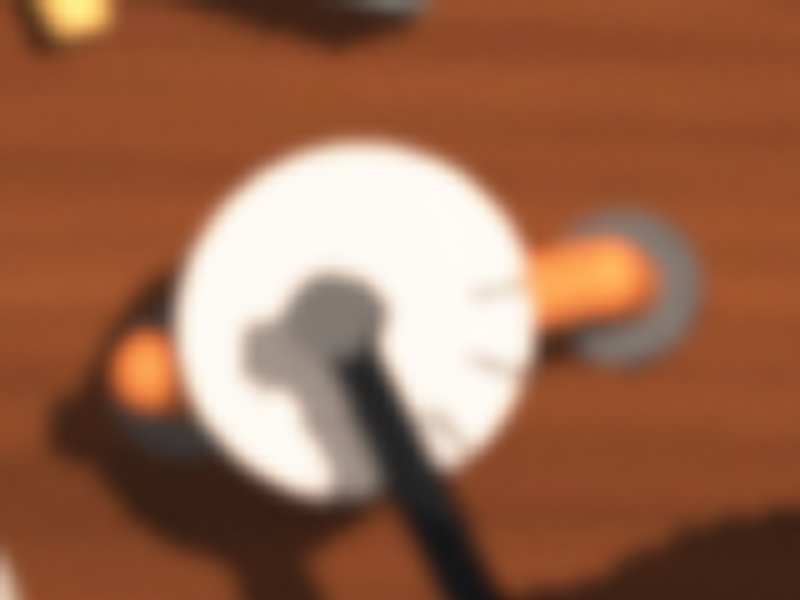

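The crop shows ticks at about (500,292), (490,362) and (445,428), the plate centre near (355,320), and the lever running down to (470,590).

```bash
python3 - <<'E'
from h import *
s=snapshot("top")
print(*jars(s),sep="\n")
f=lambda u,v,z:ray(s,130+u/10,200+v/10,z)[:2]
c=f(357,320,.071);print("c",c)
for u,v in((500,292),(490,362),(445,428)):
    d=f(u,v,.071)-c;print(np.degrees(np.arctan2(d[1],d[0]))%360,np.hypot(*d))
# lever bar: dark pixels, outside plate shadow
hsv=cv2.cvtColor(s["color"],cv2.COLOR_RGB2GRAY);pts=[]
for v in range(240,262):
    row=hsv[v,160:190].astype(float);w=np.clip(45-row,0,None)
    if w.sum()>0: pts.append(ray(s,160+(w*np.arange(30)).sum()/w.sum(),v,.101)[:2])
pts=np.array(pts);vx,vy,x0,y0=cv2.fitLine(pts.astype(np.float32),cv2.DIST_HUBER,0,.01,.01).ravel()
print("lever",np.degrees(np.arctan2(vy,vx))%180+180,pts[0],pts[-1], "axis y at c.x",y0+vy/vx*(c[0]-x0))
h=f(335,312,.11);print("hub",h)
E
```

```text
(array([267.7, 170.9]), array([0.6429, 0.0077]), array([0.056, 0.05 ]), np.float64(90.6), array([0.6427, 0.0066]))
(array([241., 169.]), array([0.6482, 0.0903]), array([0.056, 0.05 ]), np.float64(90.6), array([0.6481, 0.0901]))
c [0.45042591 0.31187778]
281.74135884924107 0.04365534628643793
253.2306204849767 0.0422918889873322
220.77312660793382 0.04242004214421368
lever 208.59796 [0.42524789 0.29945716] [0.36435164 0.26141733] axis y at c.x 0.3139116681163393
hub [0.45048018 0.3092178 ]
```

Shut is at about 191.5° in world, the axis is at (.4505,.311) and the lever at about 207°, which is roughly 15° open. I move above the lever grip at (.388,.279), with the fingers closing along -63°.

Request:
{"method": "jog_arm", "body": {"commands": [[[-0.1, 0.2, 0, -0.08, 1], [-0.2, 0.4, 0, -0.16, 1], [-0.3, 0.6, 0, -0.24, 0.45], [-0.4, 0.8, 0, -0.32, 0.45], [-0.5, 1, 0, -0.4, 0.45], [-0.6, 1, 0, -0.48, 0.45], [-0.6, 1, 0, -0.56, 0.45], [-0.6, 1, 0, -0.64, 0.45]]]}}

```text
time: 22.15
tool_pos: [0.3969, 0.0715, 0.1792]
orientation: [3.141, -0.002, 0.494]
wrist_force: [-0.2, -0.4, 0.5]
gripper_width: 0.0496
finger_force: 0.0
```

Request:
{"method": "jog_arm", "body": {"commands": [[[0, 0.25, 0, -0.016, 0.45], [0, 0.5, 0, -0.016, 0.45], [0, 0.75, 0, -0.016, 0.45], [0, 1, 0, -0.016, 0.45], [0, 1, 0, -0.016, 0.45], [0, 1, 0, -0.016, 0.45], [0, 1, 0, -0.016, 0.45], [0, 1, 0, -0.016, 0.45]]]}}

```text
time: 22.95
tool_pos: [0.3966, 0.2201, 0.178]
orientation: [3.141, -0.0, 0.472]
wrist_force: [0.2, -0.4, 0.7]
gripper_width: 0.0417
finger_force: 0.0
```

```bash
python3 - <<'E'
from h import *
s=snapshot("top");t=state();print(t["tool_pos"],t["orientation"],t["gripper_width"])
print(*jars(s),sep="\n")
E
```

```text
[0.39657768 0.2201084  0.17787842] [ 3.14141167e+00 -4.23544871e-04  4.71630608e-01] 0.042230125196973084
(array([295.6, 173.4]), array([ 0.636 , -0.0786]), array([0.053, 0.053]), np.float64(136.0), array([ 0.6358, -0.0783]))
(array([267.7, 171. ]), array([0.6426, 0.0075]), array([0.056, 0.05 ]), np.float64(90.6), array([0.6427, 0.0066]))
(array([241., 169.]), array([0.6479, 0.0902]), array([0.056, 0.05 ]), np.float64(90.6), array([0.6481, 0.0901]))
```

All three jars stand on the bed. I descend onto the lever.

Request:
{"method": "jog_arm", "body": {"commands": [[[-0.057, 0.2, 0, 0, 0.45], [-0.057, 0.39, 0, 0, 0.45], [-0.057, 0.39, 0, 0, 0.45], [-0.057, 0.39, -0.2, 0, 0.45], [-0.057, 0.39, -0.4, 0, 0.45], [-0.057, 0.39, -0.55, 0, 0.45], [-0.057, 0.39, -0.64, 0, 0.45], [-0.057, 0.39, -0.667, 0, 0.45]]]}}

```text
time: 23.8
tool_pos: [0.3869, 0.2781, 0.0761]
orientation: [3.141, 0.003, 0.472]
wrist_force: [0.1, -0.9, 0.2]
gripper_width: 0.0419
finger_force: 0.0
```

Request:
{"method": "jog_arm", "body": {"commands": [[[0, 0, 0, 0, 0], [0, 0, 0, 0, 0], [0, 0, 0, 0, 0], [0, 0, 0, 0, 0], [0, 0, 0, 0, 0], [0, 0, 0, 0, 0], [0, 0, 0, 0, 0], [0, 0, 0, 0, 0]]], "squeeze": 10}}

```text
time: 24.6
tool_pos: [0.3876, 0.2795, 0.0775]
orientation: [-3.142, 0.0, 0.473]
wrist_force: [-0.4, 0.1, -0.5]
gripper_width: 0.0003
finger_force: 0.0
```

```bash
python3 - <<'E'
from h import *
t=state();print(t["tool_pos"],t["orientation"],t["gripper_width"],t["wrist_force"],t["finger_force"])
d=t["tool_pos"][:2]-[.4505,.311];print(np.hypot(*d),np.degrees(np.arctan2(d[1],d[0]))%360)
s=snapshot("side");u,v=map(int,pix(s,t["tool_pos"]));save(s,"grip",(u-60,v-45,u+60,v+45),6)
E
```

```text
[0.38761783 0.2794509  0.07750988] [-3.14157856e+00  9.97912701e-05  4.73204788e-01] 0.0002508703370345118 [-0.37682891  0.14864698 -0.49502769] 0.0
0.0703527778554251 206.64373139641629
```

View pics/grip.png

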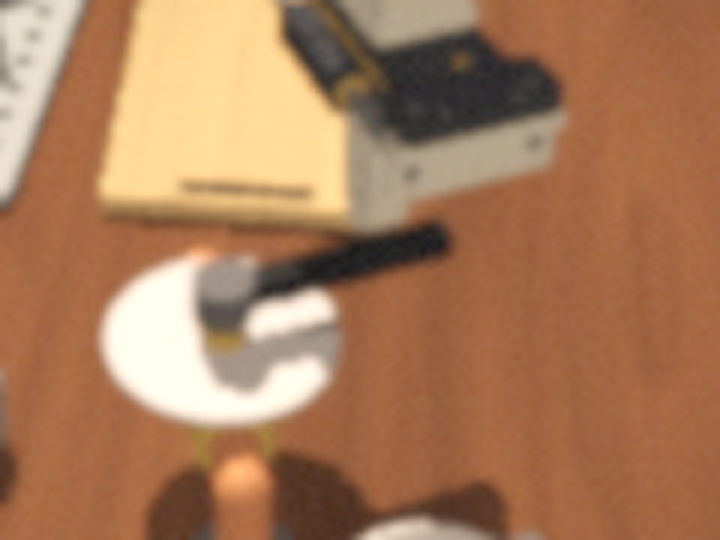

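The crop shows the closed fingers behind the bar on its -y side, with the bar tip at (440,238), so they missed it. I recheck the bar's position using both views.

```bash
python3 - <<'E'
from h import *
t=state();s=snapshot("side");T=snapshot("top");u,v=map(int,pix(s,t["tool_pos"]));print(u,v)
for n,a,b,z in(("hubtop",228,272,.108),("tip",437,238,.094),("mid",330,262,.101)):
    print(n,ray(s,u-60+a/6,v-45+b/6,z).round(4))
print("old tip",ray(s,460/1.4,374/1.4,.094),"hub",ray(s,410/1.4,382/1.4,.108))
for p in((.3876,.2795,.0775),(.388,.278,.094),(.35,.262,.094),(.4505,.311,.108)): print(p,"top",pix(T,p),"side crop",(np.array(pix(s,p))-[u-60,v-45])*6)
A=cv2.resize(cv2.cvtColor(T["color"],cv2.COLOR_RGB2BGR)[195:275,130:230],(750,600),interpolation=cv2.INTER_CUBIC);cv2.imwrite("pics/v2.png",A)
E
```

```text
315 272
hubtop [0.4458 0.3188 0.108 ]
tip [0.3556 0.2705 0.094 ]
mid [0.4024 0.2997 0.101 ]
old tip [0.35360244 0.27230986 0.094     ] hub [0.44597374 0.32085633 0.108     ]
(0.3876, 0.2795, 0.0775) top (np.float64(175.21307837115995), np.float64(253.0675304799744)) side crop [363.66420312 274.4257874 ]
(0.388, 0.278, 0.094) top (np.float64(174.53056031436768), np.float64(252.8494599464898)) side crop [364.1311294  244.14791074]
(0.35, 0.262, 0.094) top (np.float64(179.4934620067359), np.float64(265.92092714062096)) side crop [449.71308004 226.543922  ]
(0.4505, 0.311, 0.108) top (np.float64(163.0552119238476), np.float64(231.22849606448906)) side crop [218.78906709 259.49818007]
```

View pics/v2.png

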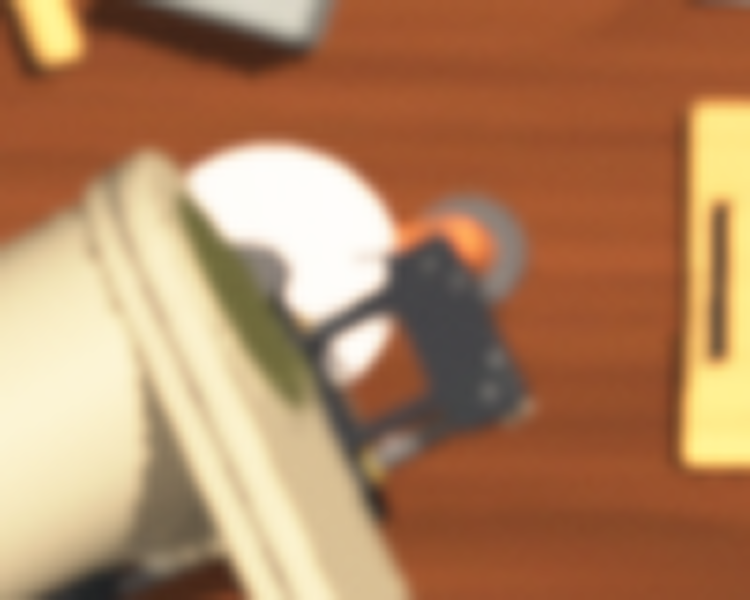

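Both views put the bar under the fingers, yet the fingers closed on nothing above it. The jars were also gripped only at the lid. So the real fingertips seem to be about 25 mm higher than the reported TCP. I reopen, go lower and close again, watching the force.

Request:
{"method": "jog_arm", "body": {"commands": [[[0, 0, 0.05, 0, 0.45], [0, 0, 0.05, 0, 0.45], [0, 0, 0.05, 0, 0.45], [0, 0, 0.05, 0, 0.45], [0, 0, 0, 0, 0.45], [0, 0, -0.05, 0, 0.45], [0, 0, -0.1, 0, 0.45], [0, 0, -0.14, 0, 0.45]]]}}

```text
time: 25.55
tool_pos: [0.3871, 0.2791, 0.0552]
orientation: [3.142, 0.001, 0.473]
wrist_force: [0.8, -0.6, -0.4]
gripper_width: 0.0423
finger_force: 0.0
```

Request:
{"method": "jog_arm", "body": {"commands": [[[0, 0, 0, 0, 0], [0, 0, 0, 0, 0], [0, 0, 0, 0, 0], [0, 0, 0, 0, 0], [0, 0, 0, 0, 0], [0, 0, 0, 0, 0], [0, 0, 0, 0, 0], [0, 0, 0, 0, 0]]]}}

```text
time: 26.35
tool_pos: [0.3878, 0.2798, 0.0569]
orientation: [-3.141, -0.001, 0.473]
wrist_force: [-2.2, 2.1, 3.7]
gripper_width: 0.0157
finger_force: 10.0
```

Gripped at 15.7 mm, which confirms the offset. I work out the arc rows for +44.5°.

```bash
cat >> h.py <<'E'
def arc(t0,dt,n,c=(.4505,.311)):
    p=state()["tool_pos"][:2]-np.array(c);a0=np.arctan2(p[1],p[0]);r=np.hypot(*p);print(r,np.degrees(a0)%360)
    for k in range(1,n+1):
        a=a0+np.radians(dt*k/n);print(np.round([(r*np.cos(a)-p[0])/.15,(r*np.sin(a)-p[1])/.15,0,dt*k/n/90,0],3).tolist())
E
python3 -c "
from h import *
arc(0,44.5,7)"
```

```text
0.07005323426617018 206.46224892466213
[0.026, -0.045, 0.0, 0.071, 0.0]
[0.056, -0.087, 0.0, 0.141, 0.0]
[0.091, -0.125, 0.0, 0.212, 0.0]
[0.13, -0.159, 0.0, 0.283, 0.0]
[0.172, -0.189, 0.0, 0.353, 0.0]
[0.218, -0.214, 0.0, 0.424, 0.0]
[0.266, -0.233, 0.0, 0.494, 0.0]
```

Request:
{"method": "jog_arm", "body": {"commands": [[[0.026, -0.045, 0, 0.071, 0], [0.056, -0.087, 0, 0.141, 0], [0.091, -0.125, 0, 0.212, 0], [0.13, -0.159, 0, 0.283, 0], [0.172, -0.189, 0, 0.353, 0], [0.218, -0.214, 0, 0.424, 0], [0.266, -0.233, 0, 0.494, 0], [0.266, -0.233, 0, 0.494, 0]]]}}

```text
time: 27.15
tool_pos: [0.4292, 0.2453, 0.0569]
orientation: [3.14, -0.003, 1.253]
wrist_force: [3.4, 5.8, -2.0]
gripper_width: 0.016
finger_force: 10.0
```

Request:
{"method": "jog_arm", "body": {"commands": [[[0, 0, 0, 0, 0], [0, 0, 0, 0, 0], [0, 0, 0, 0, 0], [0, 0, 0, 0, 0.45], [0, 0, 0, 0, 0.45], [0, 0, 0, 0, 0.45], [0, 0, 0, 0, 0.45], [0, 0, 0, 0, 0.45]]]}}

```text
time: 27.95
tool_pos: [0.4275, 0.2444, 0.0564]
orientation: [-3.141, 0.0, 1.249]
wrist_force: [0.5, -0.5, 0.2]
gripper_width: 0.0414
finger_force: 0.0
```

Request:
{"method": "jog_arm", "body": {"commands": [[[0, 0, 0.2, 0, 0.45], [0, 0, 0.4, 0, 0.45], [0, 0, 0.7, 0, 0], [0, 0, 1, 0, 0], [0.2, -0.2, 1, 0, 0], [0.4, -0.4, 1, 0, 0], [0.6, -0.6, 1, 0, 0], [0.8, -0.8, 1, 0, 0]]]}}

```text
time: 28.75
tool_pos: [0.5486, 0.1233, 0.2068]
orientation: [3.141, -0.0, 1.25]
wrist_force: [-0.5, 0.6, 0.0]
gripper_width: 0.0012
finger_force: 0.0
```

```bash
python3 - <<'E'
from h import *
t=state();T=snapshot("top");print(t["tool_pos"],*jars(T),sep="\n")
A=cv2.resize(cv2.cvtColor(T["color"],cv2.COLOR_RGB2BGR)[160:270,130:270],(764,600),interpolation=cv2.INTER_CUBIC);cv2.imwrite("pics/v3.png",A)
E
```

```text
[0.54860378 0.12326295 0.20675718]
(array([295.6, 173.4]), array([ 0.636 , -0.0786]), array([0.053, 0.053]), np.float64(136.0), array([ 0.6358, -0.0783]))
(array([267.7, 171. ]), array([0.6427, 0.0076]), array([0.056, 0.05 ]), np.float64(90.6), array([0.6427, 0.0066]))
(array([243.3, 170. ]), array([0.6451, 0.0828]), array([0.053, 0.038]), np.float64(136.4), array([0.6427, 0.0846]))
```

View pics/v3.png

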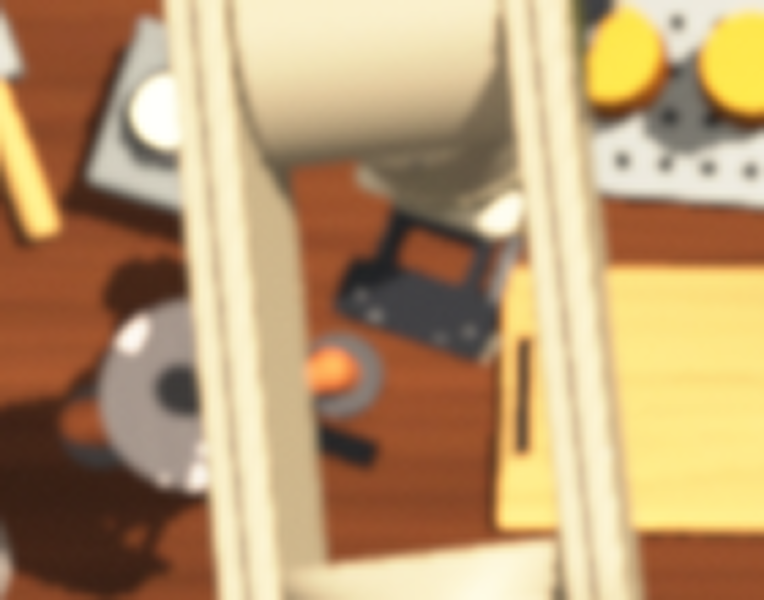

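The crop shows the lever tip near (372,455), the hub at about (180,390), and the jars still on the bed. I compute the angle and the move to the button.

```bash
python3 - <<'E'
from h import *
T=snapshot("top");k=764/140
for u,v,z in((372,455,.1),(348,446,.1)):
    p=ray(T,130+u/k,160+v/k,z)[:2];d=p-[.4505,.311];a=np.degrees(np.arctan2(d[1],d[0]))%360;print(p,np.hypot(*d),a,a-191.5)
b=blobs(T,(15,0,225),(40,40,255),.05,30,(145,170,162,192));print(b)
s=snapshot("side");bs=blobs(s,(0,0,225),(180,60,255),.055,80,(215,275,250,300));print(bs)
E
```

```text
[0.41633976 0.20823284] 0.10829594127763092 251.61297356432098 60.11297356432098
[0.42103949 0.22132315] 0.09439204649923423 251.81368624725292 60.31368624725292
[(array([158.2, 179.9]), array([0.6127, 0.3464]), array([0.022, 0.038]), np.float64(2.3), array([0.6123, 0.3486]))]
[(array([230.2, 289.2]), array([0.612 , 0.3424]), array([0.093, 0.068]), np.float64(5.8), array([0.6067, 0.344 ]))]
```

The lever is at 60°. I go above the button at (.610,.337) with the fingers closed.

Request:
{"method": "jog_arm", "body": {"commands": [[[0.1, 0.25, 0, 0, 0], [0.2, 0.5, 0, 0, 0], [0.3, 0.75, 0, 0, 0], [0.41, 1, 0, 0, 0], [0.41, 1, 0, 0, 0], [0.41, 1, 0, 0, 0], [0.41, 1, 0, 0, 0], [0.41, 1, 0, 0, 0]]]}}

```text
time: 29.7
tool_pos: [0.6088, 0.2738, 0.2073]
orientation: [3.141, -0.0, 1.248]
wrist_force: [-0.7, -0.2, 0.1]
gripper_width: 0.0002
finger_force: 0.0
```

Request:
{"method": "jog_arm", "body": {"commands": [[[0, 0.2, 0, 0, 0], [0, 0.425, 0, 0, 0], [0, 0.425, -0.2, 0, 0], [0, 0.425, -0.4, 0, 0], [0, 0.425, -0.6, 0, 0], [0, 0.425, -0.8, 0, 0], [0, 0.425, -0.95, 0, 0], [0, 0.425, -1, 0, 0]]]}}

```text
time: 30.5
tool_pos: [0.6072, 0.3364, 0.0536]
orientation: [-3.138, 0.003, 1.248]
wrist_force: [-0.6, -0.7, 0.6]
gripper_width: 0.0002
finger_force: 0.0
```

```bash
python3 - <<'E'
from h import *
t=state();s=snapshot("side");print(t["tool_pos"],t["wrist_force"],pix(s,t["tool_pos"]))
save(s,"btn",(180,230,300,320),6.5)
E
```

```text
[0.6072013  0.33638415 0.05362098] [-0.55250742 -0.65914881  0.57695341] (np.float64(232.44189562633318), np.float64(288.1325871430413))
```

View pics/btn.png

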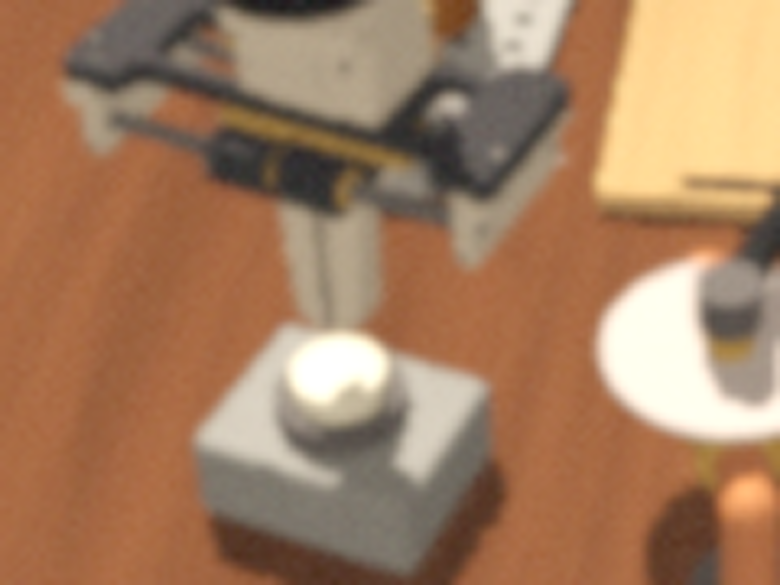

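The crop shows the fingertips at (340,330), about 22 mm above the reported TCP and centred over the button at (340,375). I press down gradually.

Request:
{"method": "jog_arm", "body": {"commands": [[[0, 0, -0.08, 0, 0], [0, 0, -0.12, 0, 0], [0, 0, -0.15, 0, 0], [0, 0, -0.17, 0, 0], [0, 0, -0.19, 0, 0], [0, 0, -0.2, 0, 0], [0, 0, -0.2, 0, 0], [0, 0, -0.2, 0, 0]]]}}

```text
time: 31.35
tool_pos: [0.6094, 0.3385, 0.0271]
orientation: [3.141, -0.001, 1.249]
wrist_force: [-0.3, 1.0, 2.0]
gripper_width: 0.0001
finger_force: 1.0
```

Request:
{"method": "jog_arm", "body": {"commands": [[[0, 0, -0.01, 0, 0], [0, 0, -0.02, 0, 0], [0, 0, -0.03, 0, 0], [0, 0, -0.03, 0, 0], [0, 0, -0.03, 0, 0], [0, 0, -0.03, 0, 0], [0, 0, -0.03, 0, 0], [0, 0, -0.03, 0, 0]]]}}

```text
time: 32.15
tool_pos: [0.6094, 0.3384, 0.0223]
orientation: [3.141, -0.001, 1.249]
wrist_force: [1.7, 0.6, 3.7]
gripper_width: 0.0004
finger_force: 2.1
```

Request:
{"method": "jog_arm", "body": {"commands": [[[0, 0, -0.01, 0, 0], [0, 0, -0.02, 0, 0], [0, 0, -0.02, 0, 0], [0, 0, -0.02, 0, 0], [0, 0, -0.02, 0, 0], [0, 0, -0.02, 0, 0], [0, 0, -0.02, 0, 0], [0, 0, -0.02, 0, 0]]]}}

```text
time: 32.95
tool_pos: [0.6094, 0.3385, 0.0207]
orientation: [3.141, -0.001, 1.249]
wrist_force: [-3.7, -1.8, 14.0]
gripper_width: 0.0003
finger_force: 6.8
```

The hard stop is reached at 14 N. I lift and return to above the lever grip at (.4275,.2444).

Request:
{"method": "jog_arm", "body": {"commands": [[[0, 0, 0.1, 0, 0], [0, 0, 0.3, 0, 0], [0, 0, 0.5, 0, 0], [0, 0, 0.8, 0, 0], [0, 0, 1, 0, 0], [0, 0, 1, 0, 0.45], [0, 0, 1, 0, 0.45], [0, 0, 1, 0, 0.45]]]}}

```text
time: 33.75
tool_pos: [0.6078, 0.3376, 0.1666]
orientation: [-3.139, 0.003, 1.249]
wrist_force: [-0.3, 0.0, 0.4]
gripper_width: 0.0196
finger_force: 0.0
```

Request:
{"method": "jog_arm", "body": {"commands": [[[-0.25, -0.15, 0, 0, 0.45], [-0.5, -0.3, 0, 0, 0.45], [-0.75, -0.45, 0, 0, 0.45], [-1, -0.6, 0, 0, 0.45], [-1, -0.627, 0, 0, 0.45], [-1, -0.627, 0, 0, 0.45], [-1, -0.627, 0, 0, 0.45], [-1, -0.627, 0, 0, 0.45]]]}}

```text
time: 34.55
tool_pos: [0.46, 0.2447, 0.1689]
orientation: [-3.142, -0.0, 1.249]
wrist_force: [-0.7, 0.1, -0.3]
gripper_width: 0.0417
finger_force: 0.0
```

```bash
python3 - <<'E'
from h import *
t=state();print(t["tool_pos"],t["gripper_width"]);print(*jars(snapshot("top")),sep="\n")
s=snapshot("side");print(*blobs(s,(15,100,110),(35,255,255),.068,40,(200,180,290,270)),sep="\n")
E
```

```text
[0.459958   0.24473002 0.1689257 ] 0.041670932183769514
(array([295.6, 173.4]), array([ 0.636 , -0.0786]), array([0.053, 0.053]), np.float64(136.0), array([ 0.6358, -0.0783]))
(array([267.7, 171. ]), array([0.6425, 0.0076]), array([0.056, 0.05 ]), np.float64(90.6), array([0.6427, 0.0066]))
(array([241., 169.]), array([0.6479, 0.0902]), array([0.056, 0.05 ]), np.float64(90.6), array([0.6481, 0.0901]))
(array([280.6, 241.3]), array([0.4999, 0.1347]), array([0.062, 0.276]), np.float64(95.5), array([0.5057, 0.0998]))
(array([243.5, 221.4]), array([0.6344, 0.0374]), array([0.284, 0.084]), np.float64(88.4), array([0.6365, 0.026 ]))
(array([278.4, 191.6]), array([ 0.5429, -0.171 ]), array([0.074, 0.084]), np.float64(163.1), array([ 0.5411, -0.1527]))
```

Request:
{"method": "jog_arm", "body": {"commands": [[[-0.217, 0, 0, 0, 0.45], [-0.217, 0, 0, 0, 0.45], [-0.217, 0, 0, 0, 0.45], [-0.217, 0, -0.2, 0, 0.45], [-0.217, 0, -0.4, 0, 0.45], [-0.217, 0, -0.6, 0, 0.45], [-0.217, 0, -0.72, 0, 0.45], [-0.217, 0, -0.75, 0, 0.45]]]}}

```text
time: 35.45
tool_pos: [0.4256, 0.2435, 0.0541]
orientation: [-3.139, 0.003, 1.249]
wrist_force: [-0.2, 0.1, 0.7]
gripper_width: 0.042
finger_force: 0.0
```

Request:
{"method": "jog_arm", "body": {"commands": [[[0, 0, 0, 0, 0], [0, 0, 0, 0, 0], [0, 0, 0, 0, 0], [0, 0, 0, 0, 0], [0, 0, 0, 0, 0], [0, 0, 0, 0, 0], [0, 0, 0, 0, 0], [0, 0, 0, 0, 0]]], "squeeze": 12}}

```text
time: 36.25
tool_pos: [0.4277, 0.2446, 0.0579]
orientation: [3.139, -0.002, 1.249]
wrist_force: [0.2, -0.1, 6.5]
gripper_width: 0.016
finger_force: 12.0
```

```bash
python3 -c "
from h import *
arc(0,-60,8)"
```

```text
0.07018652480481614 251.0762101571297
[-0.056, 0.024, 0.0, -0.083, 0.0]
[-0.109, 0.054, 0.0, -0.167, 0.0]
[-0.158, 0.092, 0.0, -0.25, 0.0]
[-0.201, 0.135, 0.0, -0.333, 0.0]
[-0.238, 0.184, 0.0, -0.417, 0.0]
[-0.269, 0.237, 0.0, -0.5, 0.0]
[-0.292, 0.294, 0.0, -0.583, 0.0]
[-0.307, 0.353, 0.0, -0.667, 0.0]
```

Request:
{"method": "jog_arm", "body": {"commands": [[[-0.056, 0.024, 0, -0.083, 0], [-0.109, 0.054, 0, -0.167, 0], [-0.158, 0.092, 0, -0.25, 0], [-0.201, 0.135, 0, -0.333, 0], [-0.238, 0.184, 0, -0.417, 0], [-0.269, 0.237, 0, -0.5, 0], [-0.292, 0.294, 0, -0.583, 0], [-0.307, 0.353, 0, -0.667, 0]]]}}

```text
time: 37.05
tool_pos: [0.3796, 0.2976, 0.0577]
orientation: [-3.141, 0.001, 0.197]
wrist_force: [-6.1, -2.0, 12.2]
gripper_width: 0.0162
finger_force: 12.2
```

```bash
python3 -c "
from h import *
arc(0,-3,2);print(state()['joint_pos'],state()['wrist_force'])"
```

```text
0.0721729993861588 190.6901908648107
[-0.002, 0.012, 0.0, -0.017, 0.0]
[-0.004, 0.025, 0.0, -0.033, 0.0]
[ 5.58065835e-01 -9.12981576e-02  1.94777104e+00  6.39800823e-04
  1.28601870e+00  1.93210028e+00] [-6.13750382 -1.97504558 12.21986524]
```

Request:
{"method": "jog_arm", "body": {"commands": [[[0, 0, 0, 0, 0], [-0.002, 0.015, 0, -0.02, 0], [-0.005, 0.033, 0, -0.044, 0], [-0.005, 0.033, 0, -0.044, 0], [-0.005, 0.033, 0, -0.044, 0], [-0.005, 0.033, 0, -0.044, 0], [-0.005, 0.033, 0, -0.044, 0], [-0.005, 0.033, 0, -0.044, 0]]]}}

```text
time: 37.85
tool_pos: [0.38, 0.299, 0.0572]
orientation: [3.136, 0.001, 0.132]
wrist_force: [-1.9, -18.1, 13.7]
gripper_width: 0.0164
finger_force: 11.9
```

Request:
{"method": "jog_arm", "body": {"commands": [[[0, 0, 0, 0, 0], [0.003, -0.02, 0, 0.02, 0.45], [0.003, -0.02, 0, 0.02, 0.45], [0.003, -0.02, 0, 0.02, 0.45], [0.003, -0.02, 0, 0.02, 0.45], [0.003, -0.02, 0, 0.02, 0.45], [0.003, -0.02, 0.2, 0.02, 0.45], [0.003, -0.02, 0.4, 0.02, 0.45]]]}}

```text
time: 38.65
tool_pos: [0.379, 0.2986, 0.116]
orientation: [3.14, 0.003, 0.164]
wrist_force: [0.3, 1.3, 1.4]
gripper_width: 0.042
finger_force: 0.0
```

Request:
{"method": "jog_arm", "body": {"commands": [[[0, 0, 0.25, 0, 0.45], [0, 0, 0.5, 0, 0.45], [0.2, -0.25, 0.5, 0.08, 1], [0.4, -0.5, 0.5, 0.16, 1], [0.6, -0.75, 0.5, 0.24, 1], [0.8, -1, 0.5, 0.32, 1], [0.8, -1, 0.5, 0.4, 1], [0.8, -1, 0.5, 0.48, 1]]]}}

```text
time: 39.45
tool_pos: [0.5009, 0.1476, 0.1912]
orientation: [-3.141, 0.0, 0.92]
wrist_force: [-0.1, 0.1, -0.3]
gripper_width: 0.0855
finger_force: 0.0
```

```bash
python3 - <<'E'
from h import *
t=state();T=snapshot("top");print(t["tool_pos"],*jars(T),sep="\n")
A=cv2.cvtColor(T["color"],cv2.COLOR_RGB2BGR)[140:290,110:310];cv2.imwrite("pics/v4.png",cv2.resize(A,(800,600),interpolation=cv2.INTER_CUBIC))
E
```

```text
[0.50086167 0.14759006 0.1911646 ]
(array([295.6, 173.4]), array([ 0.636 , -0.0786]), array([0.053, 0.053]), np.float64(136.0), array([ 0.6358, -0.0783]))
(array([267.7, 171. ]), array([0.6426, 0.0075]), array([0.056, 0.05 ]), np.float64(90.6), array([0.6427, 0.0066]))
(array([241., 169.]), array([0.648 , 0.0902]), array([0.053, 0.053]), np.float64(45.3), array([0.6481, 0.0901]))
```

View pics/v4.png

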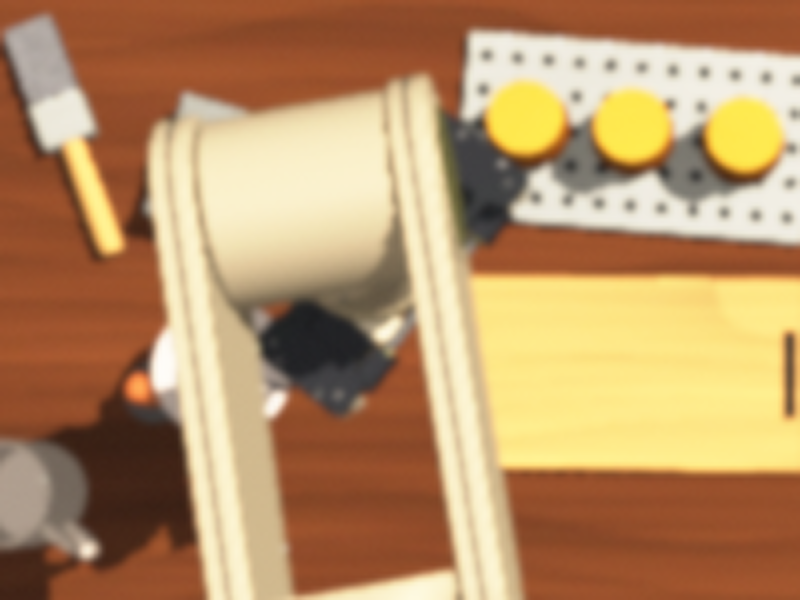

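The crop shows all jars on the bed, with the lever hidden. The 18 N reaction at the stop shows the valve is shut. Now the jars go to the board, left one first.

Request:
{"method": "jog_arm", "body": {"commands": [[[0.25, -0.1, 0, 0.08, 1], [0.5, -0.2, 0, 0.16, 1], [0.75, -0.3, 0, 0.24, 1], [0.98, -0.382, 0, 0.32, 1], [0.98, -0.382, 0, 0.372, 1], [0.98, -0.382, 0, 0.372, 1], [0.98, -0.382, -0.2, 0.372, 1], [0.98, -0.382, -0.4, 0.372, 1]]]}}

```text
time: 40.3
tool_pos: [0.648, 0.0927, 0.1328]
orientation: [3.138, -0.001, 1.498]
wrist_force: [0.8, 0.7, -0.6]
gripper_width: 0.0929
finger_force: 0.0
```

Request:
{"method": "jog_arm", "body": {"commands": [[[0, 0, 0, 0, 1], [0, 0, -0.2, 0, 1], [0, 0, -0.4, 0, 1], [0, 0, -0.6, 0, 1], [0, 0, -0.68, 0, 1], [0, 0, -0.683, 0, 1], [0, 0, -0.683, 0, 1], [0, 0, -0.683, 0, 1]]], "squeeze": 20}}

```text
time: 41.1
tool_pos: [0.649, 0.092, 0.0319]
orientation: [3.138, -0.001, 1.502]
wrist_force: [0.1, 0.6, 0.3]
gripper_width: 0.093
finger_force: 0.0
```

Request:
{"method": "jog_arm", "body": {"commands": [[[0, 0, -0.022, 0, 1], [0, 0, -0.022, 0, 0], [0, 0, -0.022, 0, 0], [0, 0, -0.022, 0, 0], [0, 0, -0.022, 0, 0], [0, 0, -0.022, 0, 0], [0, 0, -0.022, 0, 0], [0, 0, -0.022, 0, 0]]]}}

```text
time: 41.9
tool_pos: [0.6473, 0.0918, 0.0258]
orientation: [3.141, 0.0, 1.502]
wrist_force: [0.3, -0.9, 0.6]
gripper_width: 0.0575
finger_force: 20.0
```

Request:
{"method": "jog_arm", "body": {"commands": [[[0, 0, 0.1, 0, 0], [0, 0, 0.3, 0, 0], [0, 0, 0.5, 0, 0], [-0.2, 0.02, 0.5, 0, 0], [-0.45, 0.02, 0.5, 0, 0], [-0.7, 0.02, 0.5, 0, 0], [-0.9, 0.02, 0.5, 0, 0], [-1, 0.02, 0.5, 0, 0]]]}}

```text
time: 42.7
tool_pos: [0.4946, 0.0949, 0.1011]
orientation: [-3.14, 0.0, 1.502]
wrist_force: [0.6, 0.2, -2.3]
gripper_width: 0.0577
finger_force: 20.0
```

Request:
{"method": "jog_arm", "body": {"commands": [[[-0.2, 0, 0, 0, 0], [-0.275, 0, 0, 0, 0], [-0.275, 0, -0.15, 0, 0], [-0.275, 0, -0.3, 0, 0], [-0.275, 0, -0.4, 0, 0], [-0.275, 0, -0.44, 0, 0], [-0.275, 0, -0.45, 0, 0], [-0.275, 0, -0.45, 0, 0]]]}}

```text
time: 43.5
tool_pos: [0.4564, 0.0948, 0.0341]
orientation: [3.141, -0.0, 1.502]
wrist_force: [0.3, 0.4, -3.0]
gripper_width: 0.0573
finger_force: 20.0
```

Request:
{"method": "jog_arm", "body": {"commands": [[[0, 0, -0.02, 0, 0], [0, 0, -0.037, 0, 0], [0, 0, -0.037, 0, 0], [0, 0, -0.037, 0, 0], [0, 0, -0.037, 0, 1], [0, 0, -0.037, 0, 1], [0, 0, -0.037, 0, 1], [0, 0, -0.037, 0, 1]]]}}

```text
time: 44.3
tool_pos: [0.4562, 0.0948, 0.028]
orientation: [3.141, -0.0, 1.502]
wrist_force: [0.1, -0.1, 0.3]
gripper_width: 0.0849
finger_force: 0.0
```

Request:
{"method": "jog_arm", "body": {"commands": [[[0, 0, 0.1, 0, 1], [0, 0, 0.35, 0, 1], [0, 0, 0.65, 0, 1], [0.2, -0.1, 0.7, 0, 1], [0.45, -0.25, 0.7, 0, 1], [0.7, -0.4, 0.7, 0, 1], [0.95, -0.58, 0.7, 0, 1], [1, -0.58, 0.7, 0, 1]]]}}

```text
time: 45.1
tool_pos: [0.6084, 0.0044, 0.1318]
orientation: [3.142, 0.001, 1.499]
wrist_force: [-1.0, -0.0, 0.0]
gripper_width: 0.0932
finger_force: 0.0
```

```bash
python3 - <<'E'
from h import *
t=state();T=snapshot("top");print(t["tool_pos"],*blobs(T,(24,150,200),(29,255,255),.068,150,(200,140,340,275)),sep="\n")
E
```

```text
[0.60843309 0.0043712  0.13178559]
```

Request:
{"method": "jog_arm", "body": {"commands": [[[0.24, 0, 0, 0, 1], [0.24, 0, 0, 0, 1], [0.24, 0, -0.2, 0, 1], [0.24, 0, -0.4, 0, 1], [0.24, 0, -0.55, 0, 1], [0.24, 0, -0.65, 0, 1], [0.24, 0, -0.69, 0, 1], [0.24, 0, -0.69, 0, 1]]]}}

```text
time: 45.95
tool_pos: [0.6413, 0.0082, 0.0291]
orientation: [-3.141, -0.0, 1.502]
wrist_force: [0.1, -0.5, -0.4]
gripper_width: 0.0927
finger_force: 0.0
```

```bash
python3 - <<'E'
from h import *
t=state();T=snapshot("top");print(t["tool_pos"]);h=cv2.cvtColor(T["color"],cv2.COLOR_RGB2HSV)
u,v=map(int,pix(T,(.456,.095,.07)));print(u,v,h[v,u]);A=cv2.cvtColor(T["color"],cv2.COLOR_RGB2BGR)[140:290,110:310];cv2.imwrite("pics/v5.png",cv2.resize(A,(800,600),interpolation=cv2.INTER_CUBIC))
E
```

```text
[0.64134859 0.00815557 0.02913818]
237 230 [ 20  76 228]
```

View pics/v5.png

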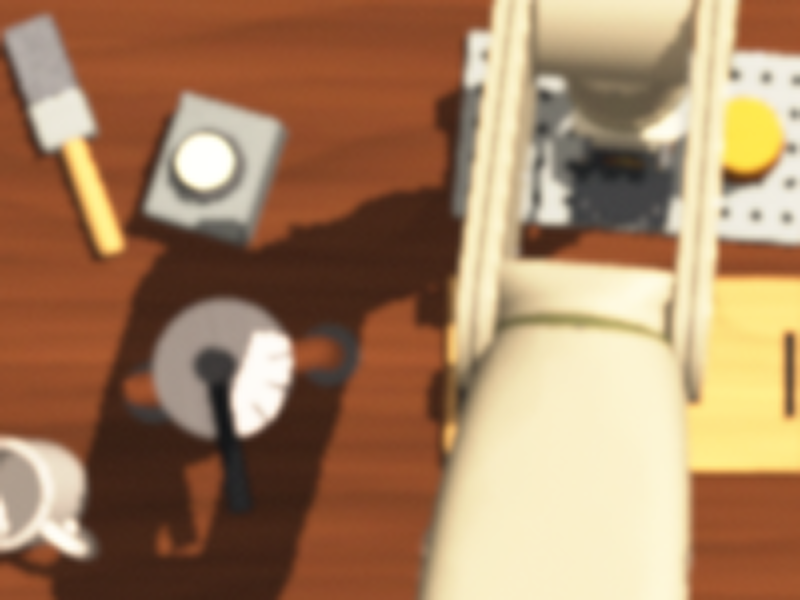

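The crop shows the lever pointing from (213,368) to (240,505), so it is shut. The placed jar is hidden by the arm. I go on with the middle jar.

Request:
{"method": "jog_arm", "body": {"commands": [[[0, 0, -0.01, 0, 1], [0, 0, -0.01, 0, 0], [0, 0, -0.01, 0, 0], [0, 0, -0.01, 0, 0], [0, 0, -0.01, 0, 0], [0, 0, -0.01, 0, 0], [0, 0, -0.01, 0, 0], [0, 0, -0.01, 0, 0]]]}}

```text
time: 46.8
tool_pos: [0.642, 0.0078, 0.0278]
orientation: [3.141, 0.0, 1.502]
wrist_force: [0.2, -0.1, 0.9]
gripper_width: 0.057
finger_force: 20.0
```

Request:
{"method": "jog_arm", "body": {"commands": [[[0, 0, 0.1, 0, 0], [0, 0, 0.35, 0, 0], [0, 0, 0.65, 0, 0], [-0.2, 0.02, 0.65, 0, 0], [-0.45, 0.02, 0.65, 0, 0], [-0.7, 0.02, 0.65, 0, 0], [-0.9, 0.02, 0.65, 0, 0], [-1, 0.02, 0.65, 0, 0]]]}}

```text
time: 47.6
tool_pos: [0.4895, 0.011, 0.1256]
orientation: [-3.141, 0.0, 1.502]
wrist_force: [-0.6, -0.7, -3.1]
gripper_width: 0.0572
finger_force: 20.0
```

Request:
{"method": "jog_arm", "body": {"commands": [[[-0.2, 0, 0, 0, 0], [-0.24, 0, 0, 0, 0], [-0.24, 0, -0.2, 0, 0], [-0.24, 0, -0.4, 0, 0], [-0.24, 0, -0.52, 0, 0], [-0.24, 0, -0.58, 0, 0], [-0.24, 0, -0.6, 0, 0], [-0.24, 0, -0.6, 0, 0]]]}}

```text
time: 48.4
tool_pos: [0.4565, 0.0108, 0.0358]
orientation: [3.141, 0.0, 1.502]
wrist_force: [0.1, 0.7, -1.7]
gripper_width: 0.0573
finger_force: 20.0
```

Next jar: (.636,-.0785), so dx +.18 and dy -.0893 from here.

Request:
{"method": "jog_arm", "body": {"commands": [[[0, 0, -0.02, 0, 0], [0, 0, -0.036, 0, 0], [0, 0, -0.036, 0, 0], [0, 0, -0.036, 0, 0], [0, 0, -0.036, 0, 1], [0, 0, -0.036, 0, 1], [0, 0, -0.036, 0, 1], [0, 0, -0.036, 0, 1]]]}}

```text
time: 49.2
tool_pos: [0.4562, 0.0108, 0.0301]
orientation: [3.141, 0.0, 1.502]
wrist_force: [-0.1, 0.4, 0.0]
gripper_width: 0.0845
finger_force: 0.0
```

Request:
{"method": "jog_arm", "body": {"commands": [[[0, 0, 0.1, 0, 1], [0, 0, 0.35, 0, 1], [0, 0, 0.65, 0, 1], [0.2, -0.1, 0.7, 0, 1], [0.45, -0.25, 0.7, 0, 1], [0.7, -0.4, 0.7, 0, 1], [0.95, -0.595, 0.7, 0, 1], [1, -0.595, 0.7, 0, 1]]]}}

```text
time: 50.0
tool_pos: [0.608, -0.0818, 0.1332]
orientation: [-3.141, 0.001, 1.499]
wrist_force: [-0.7, 0.4, -0.5]
gripper_width: 0.093
finger_force: 0.0
```

Request:
{"method": "jog_arm", "body": {"commands": [[[0.2, 0, 0, 0, 1], [0.2, 0, 0, 0, 1], [0.2, 0, -0.2, 0, 1], [0.2, 0, -0.4, 0, 1], [0.2, 0, -0.55, 0, 1], [0.2, 0, -0.65, 0, 1], [0.2, 0, -0.69, 0, 1], [0.2, 0, -0.7, 0, 1]]]}}

```text
time: 50.8
tool_pos: [0.6356, -0.0783, 0.0299]
orientation: [-3.141, -0.0, 1.502]
wrist_force: [-0.4, 0.0, -0.3]
gripper_width: 0.0932
finger_force: 0.0
```

Request:
{"method": "jog_arm", "body": {"commands": [[[0, 0, -0.015, 0, 1], [0, 0, -0.015, 0, 0], [0, 0, -0.015, 0, 0], [0, 0, -0.015, 0, 0], [0, 0, -0.015, 0, 0], [0, 0, -0.015, 0, 0], [0, 0, -0.015, 0, 0], [0, 0, -0.015, 0, 0]]]}}

```text
time: 51.6
tool_pos: [0.6361, -0.0785, 0.0278]
orientation: [3.141, 0.0, 1.502]
wrist_force: [-0.0, 1.0, 1.9]
gripper_width: 0.0572
finger_force: 20.0
```

Request:
{"method": "jog_arm", "body": {"commands": [[[0, 0, 0.1, 0, 0], [0, 0, 0.35, 0, 0], [0, 0, 0.65, 0, 0], [-0.2, 0.02, 0.65, 0, 0], [-0.45, 0.02, 0.65, 0, 0], [-0.7, 0.02, 0.65, 0, 0], [-0.9, 0.02, 0.65, 0, 0], [-1, 0.02, 0.65, 0, 0]]]}}

```text
time: 52.4
tool_pos: [0.4837, -0.0753, 0.1256]
orientation: [-3.141, 0.0, 1.502]
wrist_force: [-0.1, 0.2, -1.2]
gripper_width: 0.057
finger_force: 20.0
```

Request:
{"method": "jog_arm", "body": {"commands": [[[-0.2, 0, 0, 0, 0], [-0.2, 0, 0, 0, 0], [-0.2, 0, -0.2, 0, 0], [-0.2, 0, -0.4, 0, 0], [-0.2, 0, -0.52, 0, 0], [-0.2, 0, -0.58, 0, 0], [-0.2, 0, -0.6, 0, 0], [-0.2, 0, -0.6, 0, 0]]]}}

```text
time: 53.2
tool_pos: [0.4565, -0.0755, 0.0357]
orientation: [3.141, 0.0, 1.502]
wrist_force: [-0.0, -1.2, -1.2]
gripper_width: 0.0571
finger_force: 20.0
```

Release, lift and move clear to the right.

Request:
{"method": "jog_arm", "body": {"commands": [[[0, 0, -0.02, 0, 0], [0, 0, -0.036, 0, 0], [0, 0, -0.036, 0, 0], [0, 0, -0.036, 0, 0], [0, 0, -0.036, 0, 1], [0, 0, -0.036, 0, 1], [0, 0, -0.036, 0, 1], [0, 0, -0.036, 0, 1]]]}}

```text
time: 54.0
tool_pos: [0.4561, -0.0755, 0.0299]
orientation: [3.141, 0.0, 1.502]
wrist_force: [0.1, -0.7, -0.4]
gripper_width: 0.0845
finger_force: 0.0
```

Request:
{"method": "jog_arm", "body": {"commands": [[[0, 0, 0.1, 0, 1], [0, 0, 0.35, 0, 1], [0, 0, 0.65, 0, 1], [0, 0, 0.95, 0, 1], [0, -0.25, 1, 0, 1], [0, -0.5, 1, 0, 1], [0, -0.75, 1, 0, 1], [0, -1, 1, 0, 1]]]}}

```text
time: 54.8
tool_pos: [0.4559, -0.2269, 0.1801]
orientation: [3.141, 0.0, 1.502]
wrist_force: [1.1, 0.7, 0.8]
gripper_width: 0.0929
finger_force: 0.0
```

Request:
{"method": "jog_arm", "body": {"commands": [[[0, -0.25, 0, 0, 1], [0, -0.5, 0, 0, 1], [0, -0.75, 0, 0, 1], [0, -1, 0, 0, 1], [0, -1, 0, 0, 1], [0, -1, 0, 0, 1], [0, -1, 0, 0, 1], [0, -1, 0, 0, 1]]]}}

```text
time: 55.6
tool_pos: [0.4562, -0.3744, 0.1799]
orientation: [3.141, -0.0, 1.503]
wrist_force: [-0.2, -0.1, 0.1]
gripper_width: 0.093
finger_force: 0.0
```

```bash
python3 - <<'E'
from h import *
T=snapshot("top");A=cv2.cvtColor(T["color"],cv2.COLOR_RGB2BGR)[140:290,140:340];cv2.imwrite("pics/v6.png",cv2.resize(A,(800,600),interpolation=cv2.INTER_CUBIC))
print(*blobs(T,(24,165,150),(32,255,255),.07,100,(200,195,340,280)),sep="\n")
E
```

```text
(array([294.6, 231.3]), array([ 0.4568, -0.0761]), array([0.045, 0.051]), np.float64(0.2), array([ 0.4561, -0.0759]))
(array([265.7, 231.2]), array([0.4561, 0.0108]), array([0.048, 0.048]), np.float64(90.6), array([0.4567, 0.01  ]))
(array([229.6, 226.4]), array([0.4693, 0.1199]), array([0.047, 0.049]), np.float64(45.8), array([0.4699, 0.1211]))
```

View pics/v6.png

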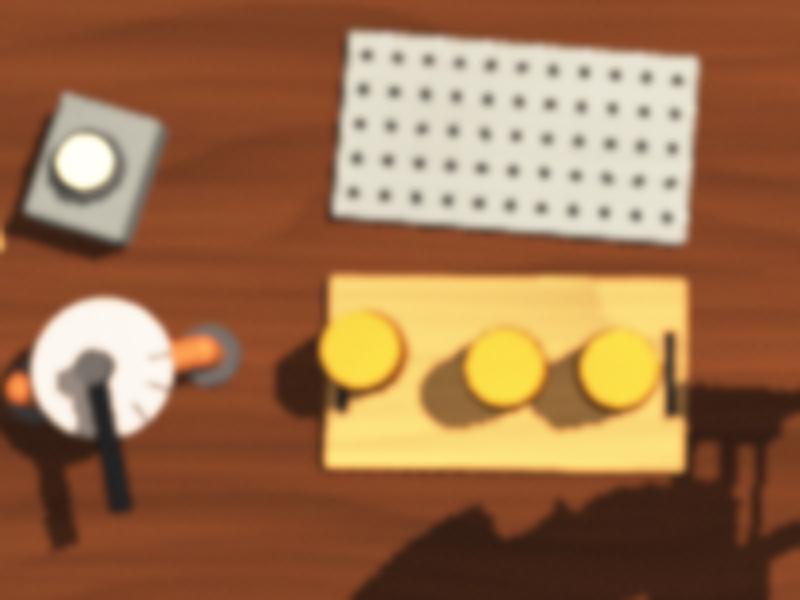

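The last picture shows all three jars on the board at (362,350), (505,367) and (618,370), the lever shut and the button up. The left jar was nudged to about y = +0.107 and x = +0.015 in the board frame. That is about 13 mm inside the limit, and it stands upright. I hand in.

```bash
python3 - <<'E'
from h import *
T=snapshot("top")
print(ray(T,222,233,.012)[:2],ray(T,311.75,233,.012)[:2],*blobs(T,(24,165,150),(32,255,255),.07,100,(200,195,260,280)))
print(job_done())
E
```

```text
[0.45250797 0.14925745] [ 0.45546622 -0.13202297] (array([229.6, 226.4]), array([0.4693, 0.1201]), array([0.047, 0.049]), np.float64(45.8), array([0.4699, 0.1211]))
the job is handed in; nothing more can be done
None
```

I handed the job in after about 56 s on the robot's clock: all three jars stand on the wooden board, the valve is shut and the button is up; no verdict came back, and the left jar, nudged after I placed it, is about 8–9 mm inside the limit.

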